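# Clamp a plaster model in the V-cradle

## Task

Take the plaster bottle model from the wooden rack and lay it in the V-cradle, its flat foot (blue ring) butted right up against the blue end stop, then swing the red strap over by its black handle and press it down until its rubber pad bears firmly on the model, so that it stays clamped when you let go. The plaster is soft: lay, slide and press gently by feel, do not drop it in, ram it against the stop or crush it under the pad, and leave everything else on the bench where it is.

Things in the scene. Friction and masses are not known exactly. Their poses are not given: they have to be found in the camera images.
- model: Cream plaster bottle model lying on its side: cylinder 40 mm across, 150 mm long, plus a 30 mm neck tapering to 22 mm. Origin on the axis midway along the cylinder (centre of mass within 5 mm, neck side). Its y axis points along the cylinder to the flat foot, which has a thin blue ring 15 mm from its end; the neck is at -y. About 0.2 kg. Starts on the rack, axis 36 mm above the table.
- foot (a point): Centre of the model's flat foot face, on the axis, 75 mm from the model's origin.
- rack: Fixed wooden rack: board 85 x 170 x 8 mm with two low slats 12 mm high along its y, outer faces 36 mm apart, on which the model lies. Origin under its centre on the table.
- cradle: Fixed V-cradle, 165 x 190 x 10 mm aluminium plate, origin at table height under the middle of the V, which runs along the cradle's y. It carries two V-blocks, a blue end stop at +y and, 65 mm to +x of the V's centre line at y = 50 mm, the strap's post (102 mm high).
- vee: The two fixed steel 90 degree V-blocks, 30 mm long, at y = +50 and -50 mm of the cradle, with a 70 mm gap between them where fingers fit. Their walls reach 31 mm to each side and 47 mm above the table. Origin and axes as the cradle's.
- seat (a point): Where the model's origin lies when it is fully seated in the V with its foot against the stop: on the cradle's centre line, 50 mm above the table. Axes as the cradle's: y along the V towards the stop, x across it towards the strap's post, z up.
- end_stop: The blue end stop. Origin in the middle of the flat face of the blue end stop that the model's foot must butt against: at the cradle's y = 75 mm, 50 mm above the table. The stop is 34 mm wide, 12 mm thick, its top 62 mm above the table. Rigid.
- pad_hole (a point): Point on the strap's middle plane 65 mm from the hinge, where a screwed spindle with a 16 mm rubber pad stands out 10 to 28 mm below the strap. Its length differs every time and is not measured: the pad meets the seated model from 0.15 rad short of level to 0.15 rad past it: find it by feel. Pad yields 1 mm per 15 N; its force is 1.8 x the extra force at the handle; the hinge keeps up to 9 N of it.
- strap: Red clamp strap, 16 mm wide, 6 mm thick. Origin on its hinge axis, which runs along the cradle's y, 92 mm above the table. It runs along its own -x from the hinge; own z is up when it lies level over the V. Starts open, 1.6 to 2.0 rad from level, past upright, leaning to the cradle's +x. Stiff friction hinge, about 0.6 N m (5 N at the handle): stays where it is left.
- handle (a point): Grip point on the strap's black round handle bar, 13 mm in diameter, along the cradle's y. 120 mm from the hinge axis; the bar sticks out 54 mm beyond the strap's edge towards the cradle's +y and this point is the middle of that free length, 34 mm from the strap's centre line. The bar may turn in the fingers while it is swung.
- cup_white: Bystander, not to be moved: white cup, 60 mm across, 55 mm high. Origin under its centre.
- cup_blue: Bystander, not to be moved: blue cup, 60 mm across, 55 mm high. Origin under its centre.
- bowl: Bystander, not to be moved: terracotta bowl, 130 mm across, 50 mm high. Origin under its centre.
- vase: Bystander, not to be moved: black vase, 90 mm across, 155 mm high. Origin under its centre.
- brush: Bystander, not to be moved: a brush lying on the bench, about 0.2 m long. Origin on its underside.
- mould_half: Bystander, not to be moved: block of old plaster, 100 x 130 x 50 mm. Origin under its centre.
- slip_jar: Bystander, not to be moved: clear jar, 76 mm across, 100 mm high. Origin under its centre.
Mind the look-alikes: they are no part of the job. There is more than one size of the model; the one meant has the size given above.

How it is judged:
On the way:
1. the model lies seated in the V, foot against the stop, with the strap still open (x of model in the frame of seat between -0.0025 and 0.0025 m and z of model in the frame of seat between -0.0025 and 0.0025 m and y of model in the frame of seat between -0.0025 and 0.0025 m and y of foot in the frame of seat above 0.07 m and angle between the y axis of model and the y axis of seat, either way round below 0.035 rad and z of handle in the frame of seat above 0.08 m), for 0.2 s.
At the end, for the whole second after the job is handed in: The model is released and at rest in the V: its origin within 2.5 mm of the seat point along each of the seat's axes, its axis within 0.035 rad of the V's, foot towards the stop; the strap's pad presses on it by itself with more than 2 N (x of model in the frame of seat between -0.0025 and 0.0025 m and z of model in the frame of seat between -0.0025 and 0.0025 m and y of model in the frame of seat between -0.0025 and 0.0025 m and y of foot in the frame of seat above 0.07 m and angle between the y axis of model and the y axis of seat, either way round below 0.035 rad and contact force between strap and model above 2 N and linear speed of model below 0.01 m/s and angular speed of strap below 0.05 rad/s); the robot touches nothing.
It fails at once if the strap presses on the model with more than 25 N (contact force between strap and model above 25 N).
It fails at once if the model is pushed against the end stop with more than 25 N (contact force between end_stop and model above 25 N).
It fails at once if the model is pressed or dropped into the V with more than 45 N (contact force between vee and model above 45 N).
It fails at once if something else on the bench is pushed more than 15 mm away (distance of any of cup_white, cup_blue, bowl, vase, brush, mould_half, slip_jar from where it was at the start of the episode above 0.015 m).
It also fails if it takes over 72 s, if anything falls off the work surface, if the arm or the gripper's body presses on something with over 40 N, if the wrist force passes 120 N, or if a joint passes its speed limit or range.

## Robot

A 6-joint arm with a two-finger parallel gripper is mounted at the origin on the work surface. World frame = base frame: x ahead of the robot, y to its left, z up, the work surface at z = 0. Lengths are in m, angles in rad, forces in N, time in s.
With the tool pointing down it reaches from about 0.3 to 0.85 m from the base axis. Payload 4.2 kg.
Tool frame: the origin (TCP) lies at the very end of the fingers, on their centre line; the grasp point (between the pads) lies 19 mm behind it; x points along the fingers, y is the direction in which the jaws open and shut, and the axes are right-handed (so a half turn about x gives the same grasp; the last joint's range is limited). The gripper opens to 91 mm and grips with 3 to 60 N. Pads are 32 mm wide; open, the fingers measure 118 mm over their backs; the gripper's body (76 mm by 178 mm) begins 60 mm behind the grasp point.
Start: joints at [-1.176, 0.32, 1.565, -0, 1.257, -0.02], TCP at [0.232, -0.526, 0.214] pointing down, gripper open.
Joint ranges: [-3.11, 3.11], [-0.84, 2.01], [0.21, 2.61], [-1.34, 4.49], [0.05, 2.63], [-2.56, 2.56]. Speed limits (rad/s): [2.57, 2.57, 3.14, 3.14, 3.14, 3.14].

## Interface

Orientations are given as a rotation vector (axis times angle).
In Python, from workcell import robot, cams gives the robot as it stands.
- The arm moves only by the tool carry_out, never from a script. Its argument "plan" is a list that holds one entry, the list of rows, each a list of 4 numbers: the shift along the world's x, y, z in cm, then the turn about the world's z in degrees. In form: [[[tx, ty, tz, yaw], ...]]. A call has 1 to 8 rows; each row shifts and turns the commanded pose from where the row before left it; what a row does not reach is not made up. A row lasts 1/12 s, in which the tool goes at most 41.7 mm and 7.16 degrees, less where a joint would pass 70% of its speed; a pose out of reach is approached as far as the arm can. A call is refused whole if a number of a shift passes 4.17 or a number of a turn 7.16, either way. A call with a gripper value outside its range is refused whole. "jaw" is the closure, from 0 (fully open) to 1 (shut), set as the call begins (left out, the last holds). The fingers move at their own pace and stop on an object; "force" is the grip in N (left out, the last holds). Time passes only in rows, so rows that do not move let the fingers close. It gives the time, the measured TCP pose, the force and the opening at its end, in the units of the state.
- robot.read_state(): the state, without advancing time (a new reading comes with each control period).
- cams.read_camera(name): name is "scene" or "top"; returns the picture (420x560x3 uint8, blue, green, red); there is no depth.
- cams.calibration(name): a dict with "camera_matrix" (3x3 intrinsics, pixels), "D" ([k1, k2, p1, p2, k3] as OpenCV has them; the pictures are not rectified), "R" (3x3) and "t" (3): a world point X has camera coordinates R X + t. Camera axes: x right, y down, z forward; pixel columns grow to the right and rows downward; lengths in m; the calibration is good to about 2 mm. A picture is of the moment at which its call begins. calibration takes no time and is no camera call.
- robot.finish_job(): hands the job in, once; it reports no verdict.
The state is a dict: "t": time; "joints": joint angles; "dq": joint speeds; "joint_torque": joint torques, N m; "eef_pos": TCP position; "tool_rot": TCP orientation; "force": force on the tool from outside, world axes, zero at the start; "wrist_torque": the same for the moment, N m; "gripper_width": finger opening in m.
Only numpy, scipy, OpenCV 4.12 (cv2) and the standard library are available. Lean on these libraries where they do the work, as an engineer would, in place of code of your own. Each camera call takes 0.05 s, during which the arm holds its last target.

## Working session

There is one attempt and no reset: what is moved stays moved. The work goes in short steps, Python scripts to look and compute and a tool call to move; the robot and the scene stay as the last step left them, time stands still between calls to the robot, and variables do not carry over. Pictures are saved under pics/ and viewed, and the job is handed in when it is done.

Besides the shell and the picture viewer there is one more tool, called after "Emit:" as name(argument=value, ...), one argument or row to a line, values as JSON. carry_out: Moves the arm, as the interface text tells. Its arguments: {"type":"object","properties":{"plan":{"type":"array"},"jaw":{"type":"number"},"force":{"type":"number"}},"required":["plan"]}

```bash
ls; mkdir -p pics
python3 - <<'E'
from workcell import robot, cams
import cv2
for n in("scene","top"):
    im=cams.read_camera(n); cv2.imwrite(f"pics/{n}0.png",im)
    c=cams.calibration(n); print(n,{k:__import__('numpy').round(v,4).tolist() for k,v in c.items()})
print(robot.read_state())
E
```

```text
pics
scene {'camera_matrix': [[445.1494, 0.0, 272.5606], [0.0, 445.1494, 205.4724], [0.0, 0.0, 1.0]], 'D': [-0.0947, 0.0, 0.0, 0.0, 0.0], 'R': [[0.6602, 0.751, 0.0085], [0.5283, -0.4563, -0.716], [-0.5339, 0.4772, -0.698]], 't': [-0.3185, -0.193, 1.6398]}
top {'camera_matrix': [[379.272, 0.0, 272.6975], [0.0, 379.272, 208.8562], [0.0, 0.0, 1.0]], 'D': [-0.0884, 0.0, 0.0, 0.0, 0.0], 'R': [[0.0235, -0.9997, 0.003], [-0.9873, -0.0237, -0.1572], [0.1573, 0.0007, -0.9876]], 't': [0.0072, 0.5103, 1.3357]}
{'t': 0.1, 'joints': array([-1.17596659e+00,  3.20194774e-01,  1.56550337e+00, -1.42429169e-05,
        1.25740856e+00, -2.00020491e-02]), 'dq': array([-0.00052459, -0.00386708, -0.00507824,  0.00062601,  0.00070105,
       -0.001287  ]), 'joint_torque': array([ 9.72256498e-05, -4.13334954e+01, -2.32508898e+01,  7.28620542e-02,
        4.22028790e-02, -6.16638840e-05]), 'eef_pos': array([ 0.23157436, -0.5258326 ,  0.21324426]), 'tool_rot': array([ 1.99311482,  0.42101636, -1.99371658]), 'force': array([0.51357814, 0.69019438, 0.23087822]), 'wrist_torque': array([-0.00079072,  0.01068668, -0.02657947]), 'gripper_width': 0.09121429339068439}
```

View pics/scene0.png

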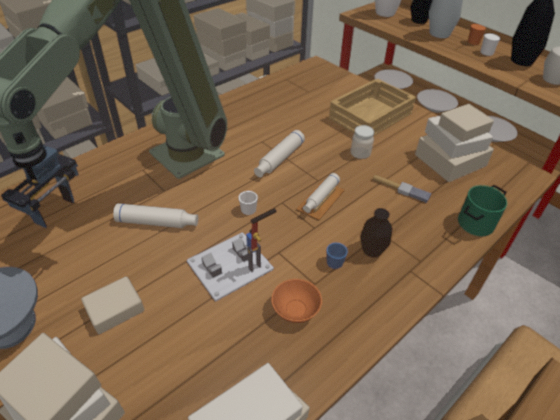

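View pics/top0.png

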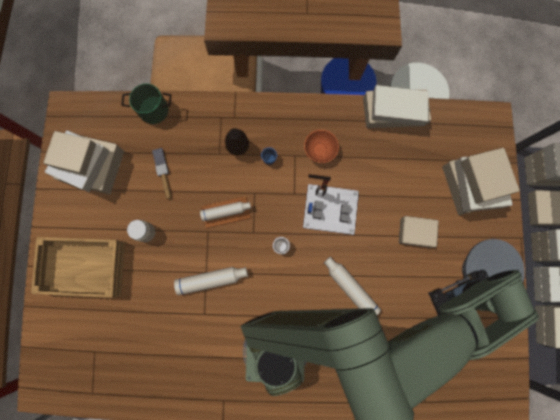

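Run:
```python
import cv2
t=cv2.imread("pics/top0.png"); s=cv2.imread("pics/scene0.png")
def crop(im,x,y,w,h,k,n): cv2.imwrite(n,cv2.resize(im[y:y+h,x:x+w],None,fx=k,fy=k,interpolation=cv2.INTER_CUBIC))
crop(t,190,190,75,50,10,"pics/c1.png")
crop(t,295,165,75,75,8,"pics/c2.png")
crop(s,180,195,110,105,7 if 0 else 5.6,"pics/c3.png")
crop(s,290,165,65,60,10,"pics/c4.png")
```

```text
(no output)
```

View pics/c1.png

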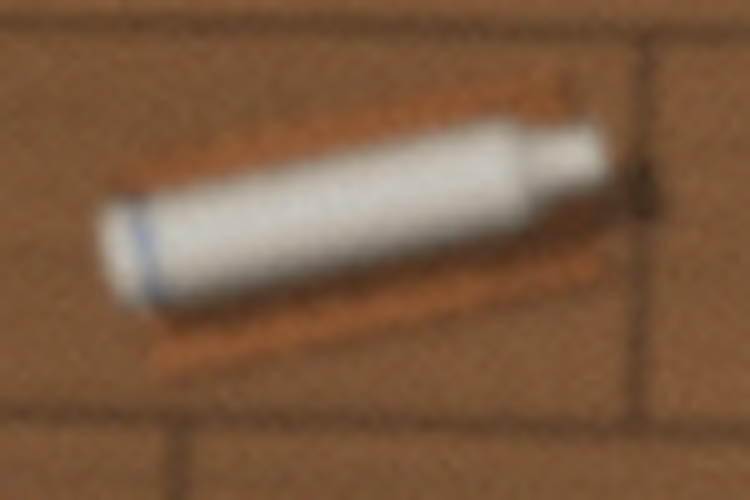

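View pics/c2.png

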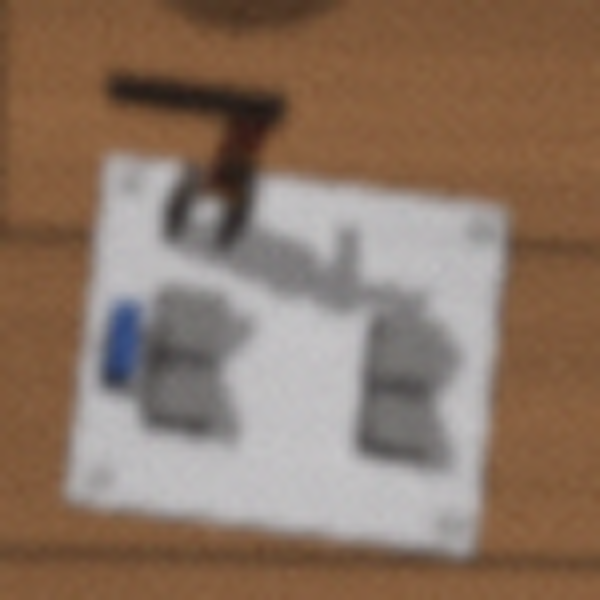

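View pics/c3.png

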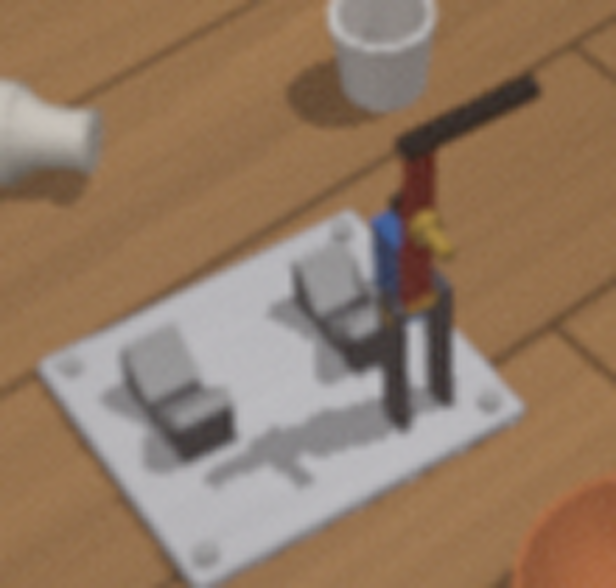

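View pics/c4.png

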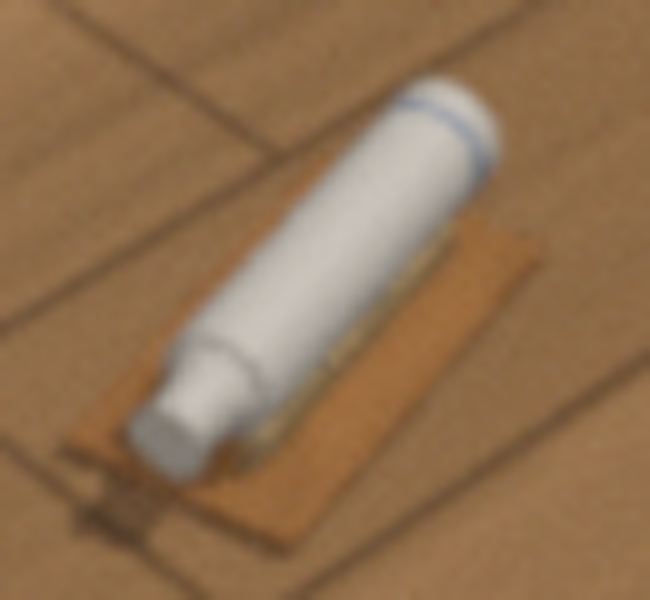

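```bash
cat > h.py <<'E'
import numpy as np, cv2
from workcell import robot, cams
from scipy.optimize import least_squares
from scipy.spatial.transform import Rotation as Ro
C={n:cams.calibration(n) for n in("scene","top")}
def proj(n,X):
    c=C[n]; p,_=cv2.projectPoints(np.atleast_2d(np.asarray(X,float)),cv2.Rodrigues(np.array(c["R"]))[0],np.array(c["t"],float),np.array(c["camera_matrix"]),np.array(c["D"],float)); return p[:,0]
def ray(n,p):
    c=C[n];R=np.array(c["R"]);t=np.array(c["t"])
    u=cv2.undistortPoints(np.array([[p]],float),np.array(c["camera_matrix"]),np.array(c["D"],float))[0,0]
    d=R.T@np.array([u[0],u[1],1]);return -R.T@t,d/np.linalg.norm(d)
def at_z(n,p,z):
    o,d=ray(n,p);return o+d*(z-o[2])/d[2]
def unc(p,off,k): return (np.asarray(p,float)+.5)/k-.5+np.asarray(off)
def st():
    s=robot.read_state();R=Ro.from_rotvec(s["tool_rot"]).as_matrix()
    print("t",round(s["t"],2),"pos",s["eef_pos"].round(4),"F",s["force"].round(1),"w",round(s["gripper_width"],4),"yawy",np.degrees(np.arctan2(R[1,1],R[0,1])).round(2),"x",R[:,0].round(3),"q",np.round(s["joints"],2));return s
E
cat > fit.py <<'E'
from h import *
# cradle
pt=unc([(105,155),(508,210),(472,555),(65,500)],(295,165),8)
ps=unc([(525,408),(205,588),(38,368),(350,212)],(180,195),5.6) # guess order: +x+y? set below
loc=np.array([(.0825,.095),(.0825,-.095),(-.0825,-.095),(-.0825,.095)])
def W(v,z=.01): 
    c,s=np.cos(v[2]),np.sin(v[2]); return np.c_[v[0]+c*loc[:,0]-s*loc[:,1],v[1]+s*loc[:,0]+c*loc[:,1],np.full(4,z)]
x0=np.append(np.mean([at_z("top",p,.01)[:2] for p in pt],0),0)
for use in("t","s","ts"):
    def r(v):
        o=[]
        if "t" in use:o.append(proj("top",W(v))-pt)
        if "s" in use:o.append(proj("scene",W(v))-ps)
        return np.concatenate(o).ravel()
    q=least_squares(r,x0);print(use,q.x.round(4),np.degrees(q.x[2]).round(2),q.fun.round(2))
E
python3 fit.py; python3 -c "
from h import *
st()"
```

```text
t [ 0.5205 -0.1958 -0.1111] -6.36 [ 0.22 -0.07 -0.1  -0.2   0.    0.11 -0.12  0.15]
s [ 0.5221 -0.1968 -0.0973] -5.57 [ 0.56 -0.17 -0.41  0.55 -0.05 -0.07 -0.08 -0.52]
ts [ 0.5214 -0.1963 -0.103 ] -5.9 [ 0.16 -0.12 -0.13 -0.65  0.33 -0.32  0.17  0.15  0.49 -0.21 -0.7   0.22
 -0.   -0.51  0.11 -0.69]
t 0.1 pos [ 0.2316 -0.5258  0.2132] F [0.5 0.7 0.2] w 0.0912 yawy -66.23 x [-0.001  0.001 -1.   ] q [-1.18  0.32  1.57 -0.    1.26 -0.02]
```

```bash
cat > fitm.py <<'E'
from h import *
def mesh(v):
    x,y,a=v[:3]; ax=np.array([-np.sin(a),np.cos(a),0]);sd=np.array([np.cos(a),np.sin(a),0]);up=np.array([0,0,1])
    th=np.linspace(0,2*np.pi,40,endpoint=False)[:,None]
    ring=lambda s,r:np.array([x,y,.036])+ax*s+r*(np.cos(th)*sd+np.sin(th)*up)
    return np.r_[ring(.075,.02),ring(-.075,.02)],np.r_[ring(-.075,.015),ring(-.105,.011)]
K=8
def render(n,v,off,wh):
    m=np.zeros((wh[1]*K,wh[0]*K),np.uint8)
    for P in mesh(v):
        p=(proj(n,P)-np.array(off)+.5)*K
        cv2.fillConvexPoly(m,cv2.convexHull(p.astype(np.float32)).astype(int),255)
    return m
sets={"top":((190,190),(75,50)),"scene":((290,165),(65,60))}
T={}
for n,(o,w) in sets.items():
    im=cv2.imread(f"pics/{n}0.png")[o[1]:o[1]+w[1],o[0]:o[0]+w[0]]
    hs=cv2.cvtColor(im,cv2.COLOR_BGR2HSV).astype(float); b=im[:,:,0].astype(float)
    big=cv2.resize(im,None,fx=K,fy=K,interpolation=cv2.INTER_CUBIC).astype(float)
    ratio=big[:,:,0]/(big[:,:,2]+1)   # blue/red: wood low, plaster ~.9
    m=((ratio>.72)&(big.max(2)>75)).astype(np.uint8)*255
    nc,l,s,_=cv2.connectedComponentsWithStats(m); m=(l==1+np.argmax(s[1:,4])).astype(np.uint8)*255
    T[n]=cv2.morphologyEx(m,cv2.MORPH_CLOSE,np.ones((9,9)))
from scipy.optimize import minimize
g=lambda m:cv2.GaussianBlur(m.astype(float)/255,(0,0),4)
for use in(["top"],["scene"],["top","scene"]):
    f=lambda v:sum(((g(render(n,v,*sets[n]))-g(T[n]))**2).sum() for n in use)
    best=None
    for a in(-.1,.05,.2,.35):
        c=at_z("top",unc((340,215),(190,190),10),.036)
        q=minimize(f,[c[0],c[1],a],method="Nelder-Mead",options=dict(initial_simplex=[[c[0],c[1],a],[c[0]+.01,c[1],a],[c[0],c[1]+.01,a],[c[0],c[1],a+.1]],xatol=1e-5,fatol=.1))
        if best is None or q.fun<best.fun:best=q
    print(use,best.x.round(4),np.degrees(best.x[2]).round(2),best.fun)
for n in sets:
    r=render(n,best.x,*sets[n]);o,w=sets[n]
    im=cv2.resize(cv2.imread(f"pics/{n}0.png")[o[1]:o[1]+w[1],o[0]:o[0]+w[0]],None,fx=K,fy=K,interpolation=cv2.INTER_CUBIC)
    for m,c in((r,(0,255,0)),(T[n],(0,0,255))):
        cs,_=cv2.findContours(m,cv2.RETR_EXTERNAL,cv2.CHAIN_APPROX_NONE);cv2.drawContours(im,cs,-1,c,1)
    cv2.imwrite(f"pics/m_{n}.png",im)
# cradle overlay
cr=[.5214,-.1963,-.103]
E
python3 fitm.py; python3 -c "
import cv2,numpy as np
a=cv2.imread('pics/m_top.png');b=cv2.imread('pics/m_scene.png')
h=max(a.shape[0],b.shape[0]);f=lambda i:cv2.copyMakeBorder(i,0,h-i.shape[0],0,0,cv2.BORDER_CONSTANT)
i=np.hstack([f(a),f(b)]);cv2.imwrite('pics/m.png',cv2.resize(i,None,fx=800/i.shape[1],fy=800/i.shape[1]))"
```

```text
['top'] [0.4981 0.2062 0.2436] 13.96 237.13667223615874
['scene'] [0.4968 0.2059 0.2465] 14.12 222.38136098970006
['top', 'scene'] [0.4974 0.2063 0.2472] 14.16 607.3529318274229
```

View pics/m.png

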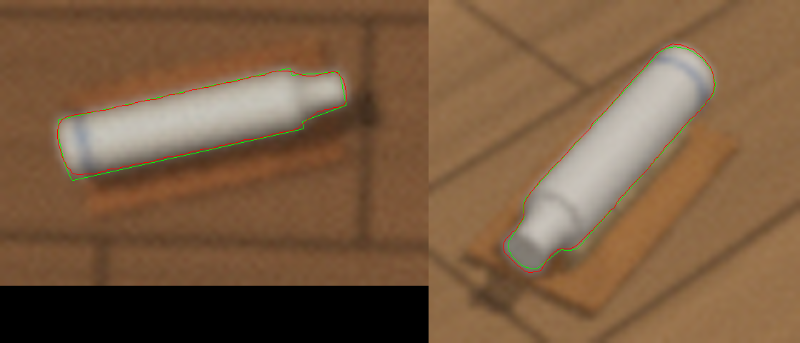

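```bash
cat > ov.py <<'E'
from h import *
import sys
cr=[.5214,-.1963,np.radians(-6.0)]
def cw(p,cr=cr):
    c,s=np.cos(cr[2]),np.sin(cr[2]);p=np.atleast_2d(p);return np.c_[cr[0]+c*p[:,0]-s*p[:,1],cr[1]+s*p[:,0]+c*p[:,1],p[:,2]]
# handle tri
for a,b in(((110,88),(535,92)),((283,103),(405,145))):
    o1,d1=ray("top",unc(a,(295,165),8));o2,d2=ray("scene",unc(b,(180,195),5.6))
    A=np.c_[d1,-d2];s=np.linalg.lstsq(A,o2-o1,rcond=None)[0];X=(o1+s[0]*d1+o2+s[1]*d2)/2
    print("bar end",X.round(4),"gap",np.linalg.norm(o1+s[0]*d1-o2-s[1]*d2).round(4))
    c,s_=np.cos(cr[2]),np.sin(cr[2]);d=X[:2]-cr[:2];print(" cradle",(c*d[0]+s_*d[1]).round(4),(-s_*d[0]+c*d[1]).round(4),X[2].round(4))
segs=[]
def poly(P): segs.extend(zip(P,P[1:]+P[:1]))
poly([(.0825,.095,.01),(.0825,-.095,.01),(-.0825,-.095,.01),(-.0825,.095,.01)])
for y in(35,65,-35,-65):
    y/=1000;poly([(-.031,y,.010),(-.031,y,.047),(-.031+.0,y,.047),(0,y,.0217),(.031,y,.047),(.031,y,.01)])
for y in(.075,.087): poly([(-.017,y,.01),(-.017,y,.062),(.017,y,.062),(.017,y,.01)])
cols=[]
n0=len(segs)
for th in(1.6,1.8,2.0):
    f=lambda r,y:(.065-r*np.cos(th),y,.092+r*np.sin(th))
    segs.append((f(0,.05),f(.12,.05)));segs.append((f(.12,.042),f(.12,.112)))
for n,o,w,k in(("top",(295,165),(75,75),8),("scene",(180,195),(110,105),5.6)):
    im=cv2.imread(sys.argv[1]%n) if len(sys.argv)>1 else cv2.imread(f"pics/{n}0.png")
    im=cv2.resize(im[o[1]:o[1]+w[1],o[0]:o[0]+w[0]],None,fx=k,fy=k,interpolation=cv2.INTER_CUBIC)
    for i,(a,b) in enumerate(segs):
        p=(proj(n,cw([a,b]))-o+.5)*k-.5
        cv2.line(im,*[tuple(int(v) for v in q) for q in p],(0,255,0) if i<n0 else [(255,0,0),(0,255,255),(255,0,255)][(i-n0)//2],1)
    cv2.imwrite(f"pics/ov_{n}.png",im)
E
python3 ov.py
```

```text
bar end [ 0.5949 -0.093   0.2089] gap 0.0006
 cradle 0.0623 0.1105 0.2089
bar end [ 0.5882 -0.1625  0.2164] gap 0.001
 cradle 0.0629 0.0406 0.2164
```

View pics/ov_top.png

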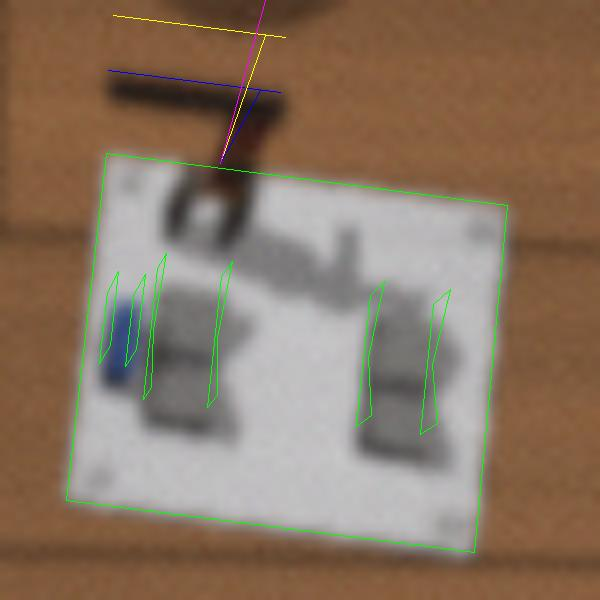

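View pics/ov_scene.png

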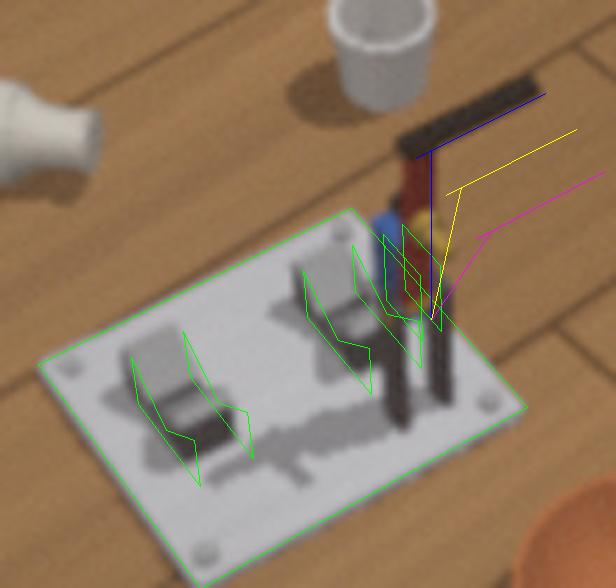

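```bash
cat > fitc.py <<'E'
from ov import *
T=unc([(140,425),(210,435),(357,455),(427,465),(372,380),(150,355)],(295,165),8)
TL=[(-.031,.065,.047),(-.031,.035,.047),(-.031,-.035,.047),(-.031,-.065,.047),(0,-.035,.0217),(0,.065,.0217)]
S=unc([(292,258),(120,348),(170,325),(338,240),(373,213),(395,207)],(180,195),5.6)
SL=[(-.031,.035,.047),(-.031,-.065,.047),(-.031,-.035,.047),(-.031,.065,.047),(-.017,.075,.062),(-.017,.087,.062)]
def r(v,use="ts"):
    c=[v[0],v[1],np.radians(-6.0)]
    a=(proj("top",cw(TL,c))-T);b=(proj("scene",cw(SL,c))-S)
    return np.r_[a,b].ravel() if use=="ts" else (a if use=="t" else b).ravel()
for u in("t","s","ts"):
    q=least_squares(r,cr[:2],args=(u,),loss="soft_l1",f_scale=.4);print(u,q.x.round(4));print(r(q.x,u).reshape(-1,2).round(2).tolist())
E
python3 fitc.py
```

```text
bar end [ 0.5949 -0.093   0.2089] gap 0.0006
 cradle 0.0623 0.1105 0.2089
bar end [ 0.5882 -0.1625  0.2164] gap 0.001
 cradle 0.0629 0.0406 0.2164
t [ 0.5043 -0.1924]
[[0.38, -0.03], [-0.11, -0.23], [0.75, -0.27], [0.22, -0.47], [-1.5, 1.68], [-0.66, 1.36]]
s [ 0.5119 -0.1963]
[[-0.04, 0.32], [-0.02, -0.27], [0.46, -0.9], [0.6, -0.94], [-0.29, 1.89], [-0.7, 1.19]]
ts [ 0.5082 -0.1937]
[[0.75, -1.09], [0.26, -1.29], [1.11, -1.33], [0.58, -1.53], [-1.15, 0.64], [-0.3, 0.33], [-0.09, -0.85], [0.0, -1.51], [0.45, -2.12], [0.52, -2.08], [-0.38, 0.74], [-0.8, 0.04]]
```

```bash
sed -i 's/^cr=.*/cr=[.5214-.011,-.1963+.0005,np.radians(-6.0)]/; s/for th in(1.6,1.8,2.0)/for th in(1.6,1.7,1.8)/; s/(.0825,.095,.01),(.0825,-.095,.01),(-.0825,-.095,.01),(-.0825,.095,.01)/(.0935,.095,.01),(.0935,-.095,.01),(-.0715,-.095,.01),(-.0715,.095,.01)/' ov.py; python3 ov.py
```

```text
bar end [ 0.5949 -0.093   0.2089] gap 0.0006
 cradle 0.0733 0.1111 0.2089
bar end [ 0.5882 -0.1625  0.2164] gap 0.001
 cradle 0.0739 0.0412 0.2164
```

View pics/ov_top.png

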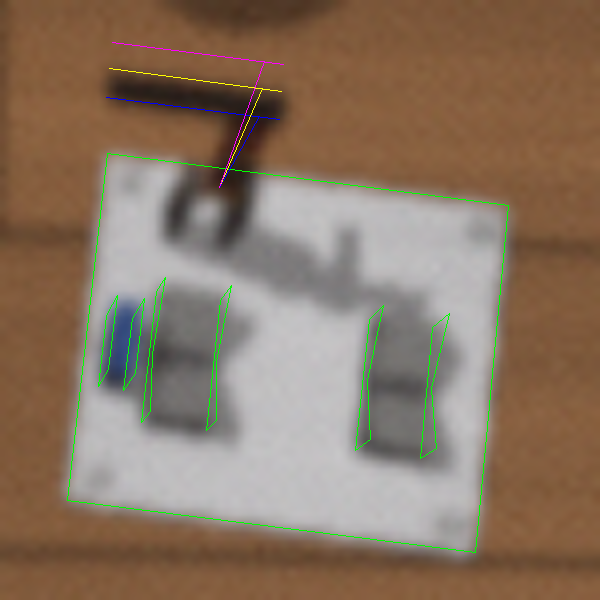

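View pics/ov_scene.png

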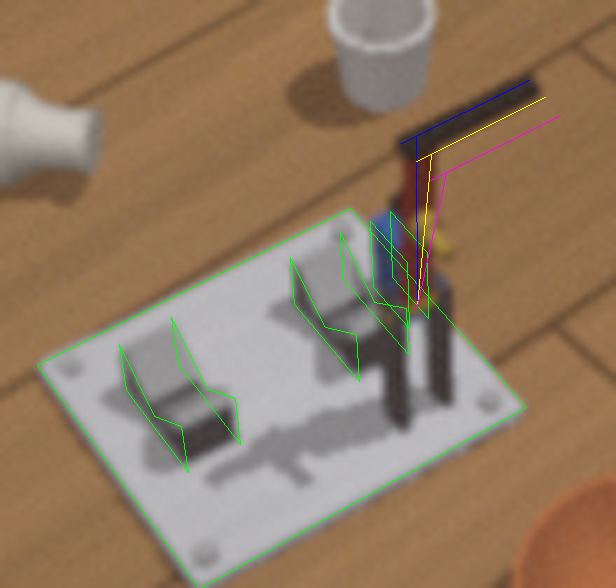

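Emit:
carry_out(
  plan=[
    [[1.1,3.0,0,3.4],[1.1,3.0,0,3.4],[1.1,3.0,0,3.4],[1.1,3.0,0,3.4],[1.1,3.0,0,3.4],[1.1,3.0,0,3.4],[1.1,3.0,0,3.4],[1.1,3.0,0,3.4]],
  ],
  jaw=0,
  force=15,
)

```text
t: 0.77
eef_pos: [0.3197, -0.2846, 0.2137]
tool_rot: [1.689, 0.808, -1.689]
force: [1.1, -1.0, 0.7]
gripper_width: 0.0914
```

Emit:
carry_out(
  plan=[
    [[1.1,3.0,0,3.4],[1.1,3.0,0,3.4],[1.1,3.0,0,3.4],[1.1,3.0,0,3.4],[1.1,3.0,0,3.4],[1.1,3.0,0,3.4],[1.1,3.0,0,3.4],[1.1,3.0,0,3.4]],
  ],
)

```text
t: 1.43
eef_pos: [0.4077, -0.0447, 0.2138]
tool_rot: [1.357, 1.106, -1.358]
force: [0.5, -0.6, 0.1]
gripper_width: 0.0912
```

Emit:
carry_out(
  plan=[
    [[1.1,3.0,-1,3.4],[1.1,3.0,-1,3.4],[1.1,3.0,-1,3.4],[1.1,3.0,-1,3.4],[1.1,3.0,-1,3.4],[1.1,3.0,-1,3.4],[1.1,3.0,-1,3.4],[0,0,0,0]],
  ],
)

```text
t: 2.1
eef_pos: [0.4855, 0.1679, 0.1418]
tool_rot: [1.05, 1.305, -1.05]
force: [0.5, 0.3, -0.2]
gripper_width: 0.0911
```

```bash
python3 -c "
from h import *
st()"
```

```text
t 2.1 pos [0.4855 0.1679 0.1418] F [ 0.5  0.3 -0.2] w 0.0911 yawy 12.27 x [-0.002  0.001 -1.   ] q [0.31 0.28 1.81 0.   1.05 0.09]
```

Emit:
carry_out(
  plan=[
    [[0.7,1.42,-2.0,0.9],[0.74,1.42,-2.0,0.9],[0,0,-2.0,0],[0,0,-2.0,0],[0,0,0,0],[0,0,0,0]],
  ],
)

```text
t: 2.6
eef_pos: [0.4983, 0.1915, 0.0633]
tool_rot: [1.029, 1.315, -1.033]
force: [0.5, 0.1, 0.5]
gripper_width: 0.0912
```

```bash
python3 -c "
from h import *
st()
t=cams.read_camera('top');s=cams.read_camera('scene')
f=lambda im,x,y,w,h,k:cv2.resize(im[y:y+h,x:x+w],None,fx=k,fy=k,interpolation=cv2.INTER_CUBIC)
cv2.imwrite('pics/g1.png',np.hstack([f(t,185,170,100,100,4),f(s,265,120,100,100,4)]))"
```

```text
t 2.6 pos [0.4983 0.1915 0.0633] F [0.5 0.1 0.5] w 0.0912 yawy 13.74 x [-0.003 -0.001 -1.   ] q [ 0.35  0.4   1.87 -0.    0.88  0.11]
```

View pics/g1.png

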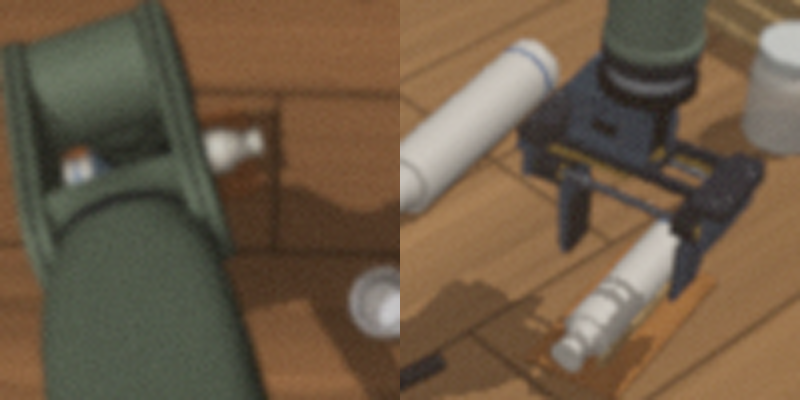

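Emit:
carry_out(
  plan=[
    [[0.16,0.48,-1.2,0.4],[0,0,-1.2,0],[0,0,-1.2,0],[0,0,-1.0,0],[0,0,0,0],[0,0,0,0]],
  ],
)

```text
t: 3.2
eef_pos: [0.5007, 0.197, 0.0178]
tool_rot: [1.025, 1.316, -1.025]
force: [-0.7, 0.5, -0.2]
gripper_width: 0.0911
```

Emit:
carry_out(
  plan=[
    [[0,0,0,0],[0,0,0,0],[0,0,0,0],[0,0,0,0],[0,0,0,0],[0,0,0,0],[0,0,0,0],[0,0,0,0]],
  ],
  jaw=1,
  force=12,
)

```text
t: 3.87
eef_pos: [0.4996, 0.1966, 0.0179]
tool_rot: [1.024, 1.318, -1.028]
force: [-7.8, -1.0, 4.1]
gripper_width: 0.0409
```

```bash
python3 -c "
from h import *
st()"
```

```text
t 3.87 pos [0.4996 0.1966 0.0179] F [-7.8 -1.   4.1] w 0.0409 yawy 14.15 x [-0.003 -0.001 -1.   ] q [0.35 0.46 1.91 0.   0.78 0.11]
```

Emit:
carry_out(
  plan=[
    [[0,0,0,0],[0,0,0,0],[0,0,0,0],[0,0,0,0]],
  ],
)

```text
t: 4.2
eef_pos: [0.499, 0.1965, 0.0177]
tool_rot: [1.023, 1.318, -1.028]
force: [-5.8, -0.8, 3.1]
gripper_width: 0.04
```

Emit:
carry_out(
  plan=[
    [[0,0,0.3,0],[0,0,0.5,0],[0,0,1.0,0],[0,0,1.5,0],[0,0,2.0,0],[0,0,2.0,0],[0,0,0,0],[0,0,0,0]],
  ],
)

```text
t: 4.87
eef_pos: [0.502, 0.1973, 0.0924]
tool_rot: [1.028, 1.314, -1.022]
force: [-0.1, 0.5, -2.1]
gripper_width: 0.0395
```

```bash
python3 -c "
from h import *
st()
t=cams.read_camera('top');s=cams.read_camera('scene')
f=lambda im,x,y,w,h,k:cv2.resize(im[y:y+h,x:x+w],None,fx=k,fy=k,interpolation=cv2.INTER_CUBIC)
cv2.imwrite('pics/g2.png',np.hstack([f(t,185,170,100,100,4),f(s,265,120,100,100,4)]))"
```

```text
t 4.87 pos [0.502  0.1973 0.0924] F [-0.1  0.5 -2.1] w 0.0395 yawy 14.16 x [ 0.004  0.001 -1.   ] q [ 0.35  0.37  1.82 -0.    0.94  0.11]
```

View pics/g2.png

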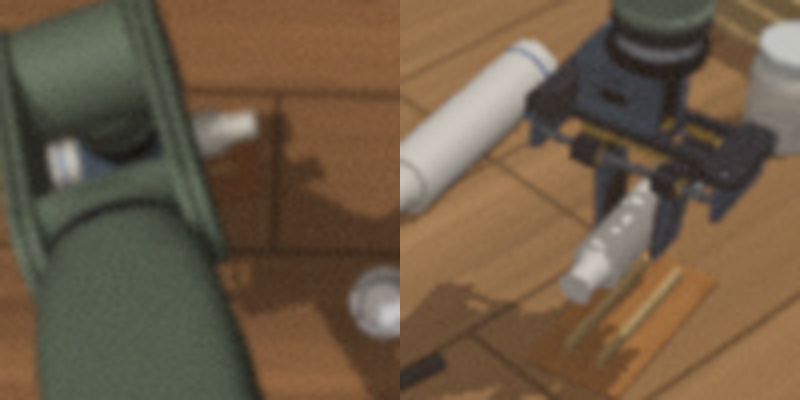

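Emit:
carry_out(
  plan=[
    [[-0.6,-1.0,0.3,-1.2],[-1.1,-2.2,0.3,-1.2],[-1.1,-2.7,0.3,-1.3],[-1.1,-2.7,0.3,-1.3],[-1.1,-2.7,0.3,-1.3],[-1.1,-2.7,0,-1.3],[-1.1,-2.7,0,-1.3],[-0.8,-2.7,0,-1.3]],
  ],
)

```text
t: 5.63
eef_pos: [0.418, 0.0014, 0.1052]
tool_rot: [1.158, 1.242, -1.161]
force: [-1.3, -0.4, -1.6]
gripper_width: 0.0397
```

Emit:
carry_out(
  plan=[
    [[0,-2.7,0,-1.3],[0,-2.7,0,-1.3],[0,-2.7,0,-1.3],[0,-2.7,0,-1.3],[0,-2.7,0,-1.3],[0,-2.7,0,-1.3],[0,-2.7,0,-1.3],[0,-1.5,0,-0.9]],
  ],
)

```text
t: 6.3
eef_pos: [0.4195, -0.2035, 0.1052]
tool_rot: [1.288, 1.156, -1.29]
force: [0.3, 0.3, -2.2]
gripper_width: 0.0397
```

Emit:
carry_out(
  plan=[
    [[0,0,0,0],[0,0,0,0],[0,0,0,0]],
  ],
)

```text
t: 6.55
eef_pos: [0.4196, -0.2002, 0.1053]
tool_rot: [1.287, 1.16, -1.287]
force: [-0.0, 0.2, -1.2]
gripper_width: 0.0398
```

```bash
python3 -c "
from h import *
st()
t=cams.read_camera('top');s=cams.read_camera('scene')
cv2.imwrite('pics/t3.png',t);cv2.imwrite('pics/s3.png',s)
f=lambda im,x,y,w,h,k:cv2.resize(im[y:y+h,x:x+w],None,fx=k,fy=k,interpolation=cv2.INTER_CUBIC)
cv2.imwrite('pics/g3.png',np.hstack([f(t,290,160,100,130,4),f(s,170,150,100,130,4)]))"
```

```text
t 6.55 pos [ 0.4196 -0.2002  0.1053] F [-0.   0.2 -1.2] w 0.0398 yawy -6.05 x [-0.002  0.001 -1.   ] q [-0.47  0.25  1.97  0.    0.92 -0.36]
```

View pics/g3.png

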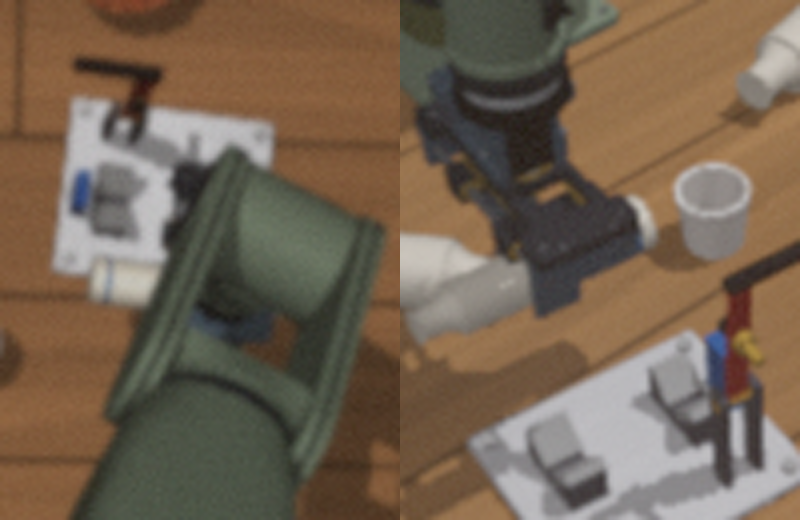

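```bash
python3 -c "
from h import *
t=cv2.imread('pics/t3.png')
s=robot.read_state();p=s['eef_pos'];a=np.radians(-6.05)
ax=np.array([-np.sin(a),np.cos(a),0]);sd=np.array([np.cos(a),np.sin(a),0]);up=np.array([0,0,1])
o=p+ax*.0097+up*.0183
k=12;im=cv2.resize(t[215:250,300:350],None,fx=k,fy=k,interpolation=cv2.INTER_CUBIC)
th=np.linspace(0,2*np.pi,60)[:,None]
for y,c in((.075,(0,255,0)),(.060,(0,255,255))):
    P=o+ax*y+.02*(np.cos(th)*sd+np.sin(th)*up)
    q=((proj('top',P)-[300,215]+.5)*k-.5).astype(int);cv2.polylines(im,[q],True,c,1)
cv2.imwrite('pics/f3.png',im)"
```

```text
(no output)
```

View pics/f3.png

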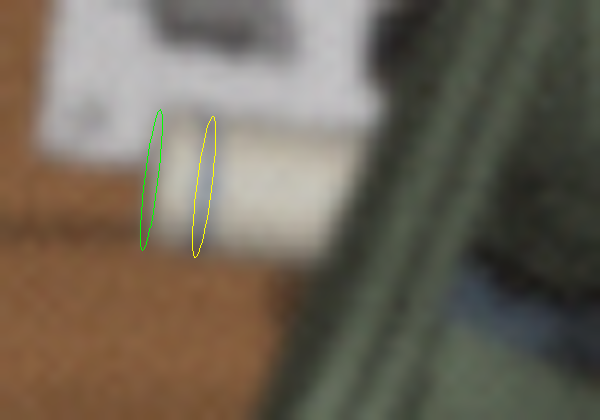

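Emit:
carry_out(
  plan=[
    [[0,-1.15,0,0],[1.0,0,0,0],[1.6,0,0,0],[1.8,0,0,0],[1.8,0,0,0],[1.6,0,0,0],[1.1,0,0,0],[0,0,0,0]],
  ],
)

```text
t: 7.32
eef_pos: [0.5125, -0.2127, 0.1059]
tool_rot: [1.286, 1.156, -1.284]
force: [1.2, -0.5, -2.4]
gripper_width: 0.0394
```

Emit:
carry_out(
  plan=[
    [[0,0,0,0],[0,0,0,0],[0,0,0,0]],
  ],
)

```text
t: 7.57
eef_pos: [0.5087, -0.2124, 0.1059]
tool_rot: [1.286, 1.158, -1.287]
force: [0.2, 0.1, -2.0]
gripper_width: 0.0394
```

```bash
python3 -c "
from h import *
st()
t=cams.read_camera('top');s=cams.read_camera('scene')
cv2.imwrite('pics/t4.png',t);cv2.imwrite('pics/s4.png',s)
f=lambda im,x,y,w,h,k:cv2.resize(im[y:y+h,x:x+w],None,fx=k,fy=k,interpolation=cv2.INTER_CUBIC)
cv2.imwrite('pics/g4.png',np.hstack([f(t,290,160,90,100,4.4),f(s,190,190,90,100,4.4)]))"
```

```text
t 7.57 pos [ 0.5087 -0.2124  0.1059] F [ 0.2  0.1 -2. ] w 0.0394 yawy -6.05 x [-0.001  0.    -1.   ] q [-0.42  0.37  1.78 -0.    0.99 -0.31]
```

View pics/g4.png

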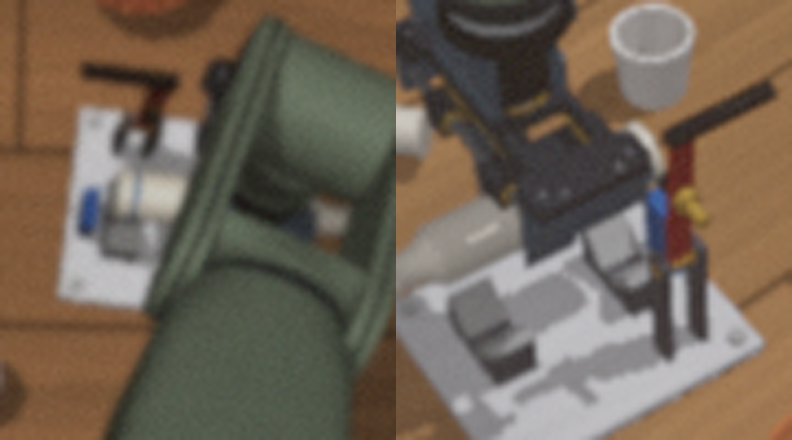

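Emit:
carry_out(
  plan=[
    [[0,0,-1.2,0],[0,0,-1.5,0],[0,0,-1.5,0],[0,0,-1.2,0],[0,0,-0.6,0],[0,0,0,0],[0,0,0,0],[0,0,0,0]],
  ],
)

```text
t: 8.33
eef_pos: [0.5103, -0.2129, 0.0468]
tool_rot: [1.287, 1.156, -1.285]
force: [-1.0, -0.2, -2.3]
gripper_width: 0.0398
```

```bash
python3 -c "
from h import *
st()
t=cams.read_camera('top');s=cams.read_camera('scene')
cv2.imwrite('pics/t5.png',t);cv2.imwrite('pics/s5.png',s)
f=lambda im,x,y,w,h,k:cv2.resize(im[y:y+h,x:x+w],None,fx=k,fy=k,interpolation=cv2.INTER_CUBIC)
cv2.imwrite('pics/g5.png',np.hstack([f(t,300,185,50,60,8),f(s,205,210,50,60,8)]))"
```

```text
t 8.33 pos [ 0.5103 -0.2129  0.0468] F [-1.  -0.2 -2.3] w 0.0398 yawy -6.04 x [ 0.002 -0.001 -1.   ] q [-0.42  0.44  1.84  0.    0.85 -0.31]
```

View pics/g5.png

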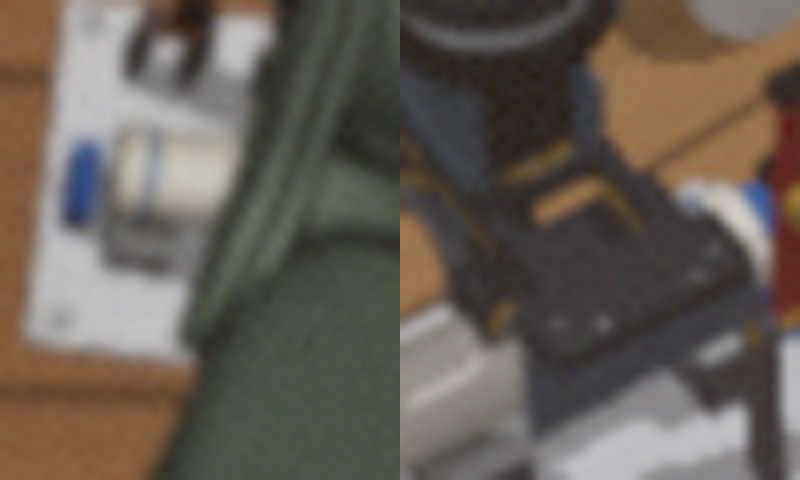

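```bash
cat > ovm.py <<'E'
import sys
from ov import *
def over(f,p,yaw,out,off=(300,185),wh=(50,50),k=12,n="top",cr=cr,dz=.0183,n_list=None):
    t=cv2.imread(f);a=np.radians(yaw)
    ax=np.array([-np.sin(a),np.cos(a),0]);sd=np.array([np.cos(a),np.sin(a),0]);up=np.array([0,0,1])
    o=np.array(p)+ax*.0097+up*dz
    im=cv2.resize(t[off[1]:off[1]+wh[1],off[0]:off[0]+wh[0]],None,fx=k,fy=k,interpolation=cv2.INTER_CUBIC)
    th=np.linspace(0,2*np.pi,60)[:,None]
    q=lambda P:((proj(n,P)-off+.5)*k-.5).astype(int)
    for y,c in((.075,(0,255,0)),(.060,(0,255,255))):
        cv2.polylines(im,[q(o+ax*y+.02*(np.cos(th)*sd+np.sin(th)*up))],True,c,1)
    for A,B in segs[:n0]: cv2.polylines(im,[q(cw([A,B],cr))],False,(0,0,255),1)
    cv2.imwrite(out,im)
if __name__=="__main__":
    over("pics/t5.png",[.5103,-.2129,.0468],-6.04,"pics/o5.png")
E
python3 ovm.py
```

```text
bar end [ 0.5949 -0.093   0.2089] gap 0.0006
 cradle 0.0733 0.1111 0.2089
bar end [ 0.5882 -0.1625  0.2164] gap 0.001
 cradle 0.0739 0.0412 0.2164
```

View pics/o5.png

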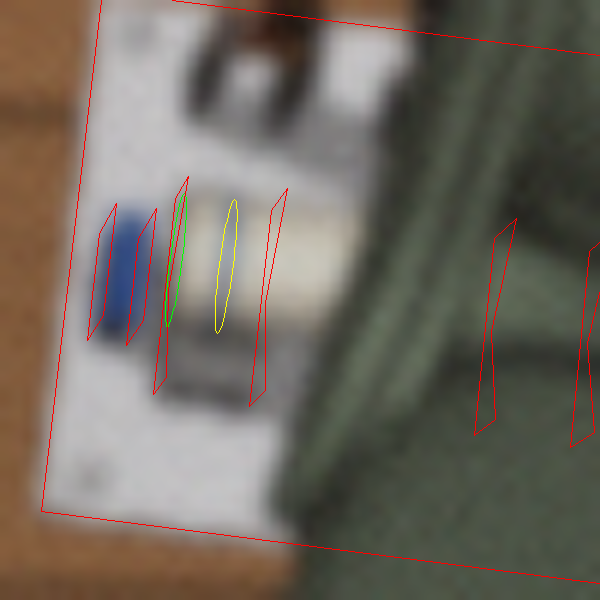

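Emit:
carry_out(
  plan=[
    [[-0.2,0,-0.3,0],[0,0,-0.4,0],[0,0,-0.2,0],[0,0,0,0],[0,0,0,0]],
  ],
)

```text
t: 8.85
eef_pos: [0.5073, -0.2122, 0.0365]
tool_rot: [1.286, 1.159, -1.287]
force: [-0.2, 0.8, -3.2]
gripper_width: 0.0396
```

Emit:
carry_out(
  plan=[
    [[0,0,-0.15,0],[0,0,-0.1,0],[0,0,0,0]],
  ],
)

```text
t: 9.1
eef_pos: [0.5077, -0.2123, 0.0346]
tool_rot: [1.287, 1.158, -1.286]
force: [0.3, 2.7, 0.5]
gripper_width: 0.0399
```

Emit:
carry_out(
  plan=[
    [[0,0.15,0,0],[0,0,0,0],[0,0,0,0]],
  ],
)

```text
t: 9.35
eef_pos: [0.5077, -0.2113, 0.0345]
tool_rot: [1.286, 1.157, -1.286]
force: [-1.1, 0.1, -1.0]
gripper_width: 0.0398
```

Emit:
carry_out(
  plan=[
    [[0,0,-0.1,0],[0,0,0,0],[0,0,0,0]],
  ],
)

```text
t: 9.6
eef_pos: [0.5077, -0.2113, 0.0342]
tool_rot: [1.286, 1.157, -1.286]
force: [-3.0, 0.9, 5.9]
gripper_width: 0.04
```

Emit:
carry_out(
  plan=[
    [[-0.15,0,0.03,0],[0,0,0,0],[0,0,0,0]],
  ],
)

```text
t: 9.85
eef_pos: [0.5062, -0.2111, 0.0335]
tool_rot: [1.286, 1.157, -1.286]
force: [-0.3, 0.0, -1.8]
gripper_width: 0.0398
```

Emit:
carry_out(
  plan=[
    [[-0.1,0,0,0],[0,0,0,0],[0,0,0,0]],
  ],
)

```text
t: 10.1
eef_pos: [0.5052, -0.211, 0.0336]
tool_rot: [1.286, 1.158, -1.286]
force: [0.2, -0.7, -2.6]
gripper_width: 0.0393
```

Emit:
carry_out(
  plan=[
    [[0,0,-0.1,0],[0,0,0,0],[0,0,0,0]],
  ],
)

```text
t: 10.35
eef_pos: [0.5052, -0.211, 0.0327]
tool_rot: [1.286, 1.158, -1.286]
force: [0.5, -0.0, -2.0]
gripper_width: 0.0397
```

Emit:
carry_out(
  plan=[
    [[0,0,-0.1,0],[0,0,0,0],[0,0,0,0]],
  ],
)

```text
t: 10.6
eef_pos: [0.5054, -0.2111, 0.032]
tool_rot: [1.287, 1.157, -1.286]
force: [0.1, 0.0, 0.4]
gripper_width: 0.0397
```

Emit:
carry_out(
  plan=[
    [[0,0,-0.04,0],[0,0,0,0]],
  ],
)

```text
t: 10.77
eef_pos: [0.5054, -0.2111, 0.032]
tool_rot: [1.287, 1.157, -1.286]
force: [-1.2, 1.0, 5.5]
gripper_width: 0.0397
```

Emit:
carry_out(
  plan=[
    [[0.02,0.15,0,0],[0.02,0.15,0,0],[0,0,0,0],[0,0,0,0]],
  ],
)

```text
t: 11.1
eef_pos: [0.5057, -0.2093, 0.032]
tool_rot: [1.285, 1.156, -1.286]
force: [-3.2, -5.1, 5.0]
gripper_width: 0.0398
```

Emit:
carry_out(
  plan=[
    [[0,0,0.04,0],[0,0,0,0],[0,0,0,0]],
  ],
)

```text
t: 11.35
eef_pos: [0.5057, -0.2087, 0.032]
tool_rot: [1.285, 1.156, -1.286]
force: [-1.3, -4.5, 3.7]
gripper_width: 0.0397
```

Run:
```python
from h import *
s=st()
t=cams.read_camera('top');cv2.imwrite('pics/t6.png',t)
from ovm import over
a=np.degrees(0)
over("pics/t6.png",s['eef_pos'],-6.04,"pics/o6.png",cr=[.507,-.1958,np.radians(-6)])
```

```text
t 11.35 pos [ 0.5057 -0.2087  0.032 ] F [-1.3 -4.5  3.7] w 0.0397 yawy -6.01 x [ 0.    -0.001 -1.   ] q [-0.41  0.46  1.87 -0.    0.81 -0.31]
bar end [ 0.5949 -0.093   0.2089] gap 0.0006
 cradle 0.0733 0.1111 0.2089
bar end [ 0.5882 -0.1625  0.2164] gap 0.001
 cradle 0.0739 0.0412 0.2164
```

View pics/o6.png

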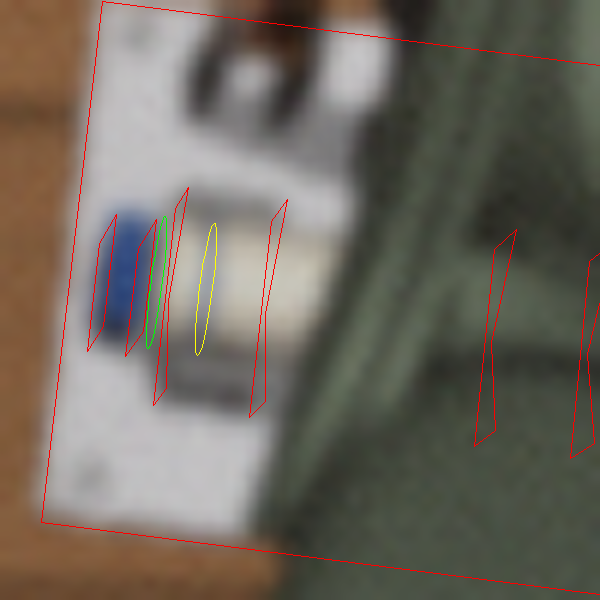

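Emit:
carry_out(
  plan=[
    [[0,0,0.06,0],[0,0,0,0],[0,0,0,0]],
  ],
)

```text
t: 11.65
eef_pos: [0.5057, -0.2075, 0.032]
tool_rot: [1.287, 1.158, -1.286]
force: [-0.4, -0.1, -0.3]
gripper_width: 0.0396
```

Emit:
carry_out(
  plan=[
    [[0.01,0.1,0,0],[0,0,0,0],[0.01,0.1,0,0],[0,0,0,0]],
  ],
)

```text
t: 11.98
eef_pos: [0.5059, -0.2056, 0.0322]
tool_rot: [1.287, 1.158, -1.286]
force: [0.7, -0.1, -2.2]
gripper_width: 0.0397
```

Emit:
carry_out(
  plan=[
    [[0.01,0.1,0,0],[0,0,0,0],[0.01,0.1,0,0],[0,0,0,0]],
  ],
)

```text
t: 12.32
eef_pos: [0.506, -0.2045, 0.0324]
tool_rot: [1.285, 1.157, -1.286]
force: [-0.1, -4.4, -2.2]
gripper_width: 0.0396
```

Emit:
carry_out(
  plan=[
    [[0.01,0.1,0,0],[0,0,0,0],[0,0,0,0]],
  ],
)

```text
t: 12.57
eef_pos: [0.506, -0.2045, 0.0325]
tool_rot: [1.284, 1.156, -1.287]
force: [-1.2, -7.1, -1.4]
gripper_width: 0.0393
```

Emit:
carry_out(
  plan=[
    [[0,0,-0.08,0],[0,0,0,0],[0,0,0,0]],
  ],
)

```text
t: 12.82
eef_pos: [0.506, -0.2045, 0.0321]
tool_rot: [1.284, 1.156, -1.287]
force: [-2.1, -6.6, 1.1]
gripper_width: 0.0397
```

Emit:
carry_out(
  plan=[
    [[0,0,-0.06,0],[0,0,0,0],[0,0,0,0]],
  ],
)

```text
t: 13.07
eef_pos: [0.506, -0.2045, 0.032]
tool_rot: [1.284, 1.156, -1.287]
force: [-2.2, -5.3, 3.8]
gripper_width: 0.0398
```

Run:
```python
from h import *
s=st()
t=cams.read_camera('top');cv2.imwrite('pics/t7.png',t)
im=cams.read_camera('scene');cv2.imwrite('pics/s7.png',im)
k=10
cv2.imwrite('pics/z7.png',np.hstack([cv2.resize(t[195:235,300:340],None,fx=k,fy=k,interpolation=cv2.INTER_CUBIC),cv2.resize(im[215:255,220:260],None,fx=k,fy=k,interpolation=cv2.INTER_CUBIC)]))
```

```text
t 13.07 pos [ 0.506  -0.2045  0.032 ] F [-2.2 -5.3  3.8] w 0.0398 yawy -5.99 x [ 0.    -0.002 -1.   ] q [-0.4   0.45  1.87 -0.    0.81 -0.3 ]
```

View pics/z7.png

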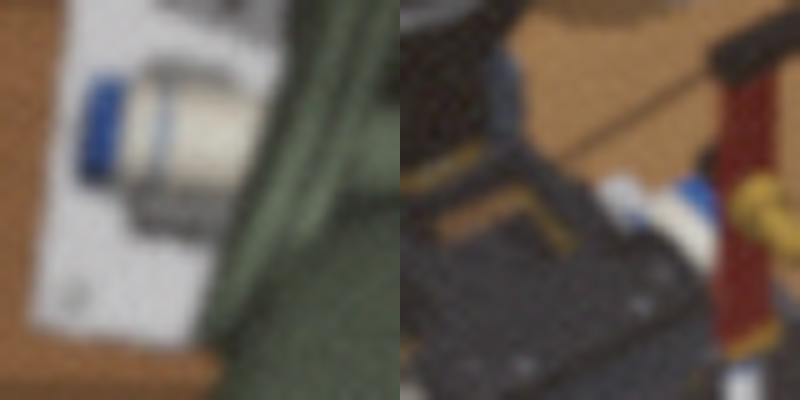

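Emit:
carry_out(
  plan=[
    [[0,0,0,0],[0,0,0,0],[0,0,0,0],[0,0,0,0]],
  ],
  jaw=0.36,
)

```text
t: 13.5
eef_pos: [0.5061, -0.2027, 0.0309]
tool_rot: [1.287, 1.158, -1.286]
force: [-0.1, 0.3, -0.5]
gripper_width: 0.0579
```

Emit:
carry_out(
  plan=[
    [[0,0,0.5,0],[0,0,1.0,0],[0,0,1.5,0],[0,0,2.0,0],[0,0,2.0,0],[0,0,2.0,0],[0,0,2.0,0],[0,0,2.0,0]],
  ],
)

```text
t: 14.17
eef_pos: [0.5062, -0.2029, 0.163]
tool_rot: [1.287, 1.157, -1.286]
force: [-0.8, 0.1, 0.3]
gripper_width: 0.0585
```

Emit:
carry_out(
  plan=[
    [[-2.0,0,2.5,0],[-3.0,0,2.5,0],[-3.0,0,2.5,0],[-3.0,0,2.0,0],[-3.0,0,0,0],[-3.0,0,0,0],[-2.0,0,0,0],[0,0,0,0]],
  ],
)

```text
t: 14.83
eef_pos: [0.3127, -0.2022, 0.2571]
tool_rot: [1.287, 1.156, -1.288]
force: [0.1, 0.6, 0.1]
gripper_width: 0.0584
```

Run:
```python
from h import *
s=st()
t=cams.read_camera('top');cv2.imwrite('pics/t8.png',t)
im=cams.read_camera('scene');cv2.imwrite('pics/s8.png',im)
k=5
cv2.imwrite('pics/z8.png',np.hstack([cv2.resize(t[165:245,290:370],None,fx=k,fy=k,interpolation=cv2.INTER_CUBIC),cv2.resize(im[205:285,185:265],None,fx=k,fy=k,interpolation=cv2.INTER_CUBIC)]))
```

```text
t 14.83 pos [ 0.3127 -0.2022  0.2571] F [0.1 0.6 0.1] w 0.0584 yawy -6.14 x [-0.    -0.001 -1.   ] q [-0.6  -0.04  1.89 -0.    1.29 -0.5 ]
```

View pics/z8.png

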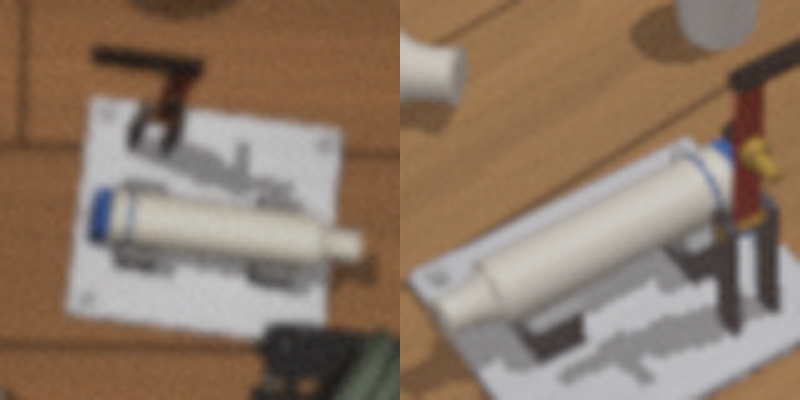

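Emit:
carry_out(
  plan=[
    [[2.0,0.6,0,0],[3.5,1.0,0,0],[3.8,1.1,0,0],[3.8,1.1,0,0],[3.8,1.1,0,0],[3.8,1.1,0,0],[3.5,1.1,0,0],[3.0,1.0,0,0]],
  ],
)

```text
t: 15.6
eef_pos: [0.5919, -0.1202, 0.2551]
tool_rot: [1.286, 1.158, -1.284]
force: [0.5, -1.3, 0.0]
gripper_width: 0.0587
```

Emit:
carry_out(
  plan=[
    [[0.8,0.2,0,0],[0,0,0,0],[0,0,0,0],[0,0,0,0]],
  ],
)

```text
t: 15.93
eef_pos: [0.5953, -0.1202, 0.2559]
tool_rot: [1.286, 1.158, -1.287]
force: [0.1, 0.6, -0.1]
gripper_width: 0.0584
```

Run:
```python
from h import *
s=st()
t=cams.read_camera('top');cv2.imwrite('pics/t9.png',t)
im=cams.read_camera('scene');cv2.imwrite('pics/s9.png',im)
k=4
cv2.imwrite('pics/z9.png',np.hstack([cv2.resize(t[135:235,280:380],None,fx=k,fy=k,interpolation=cv2.INTER_CUBIC),cv2.resize(im[175:275,210:310],None,fx=k,fy=k,interpolation=cv2.INTER_CUBIC)]))
```

```text
t 15.93 pos [ 0.5953 -0.1202  0.2559] F [ 0.1  0.6 -0.1] w 0.0584 yawy -6.04 x [-0.001 -0.    -1.   ] q [-0.22  0.35  1.41 -0.    1.38 -0.11]
```

View pics/z9.png

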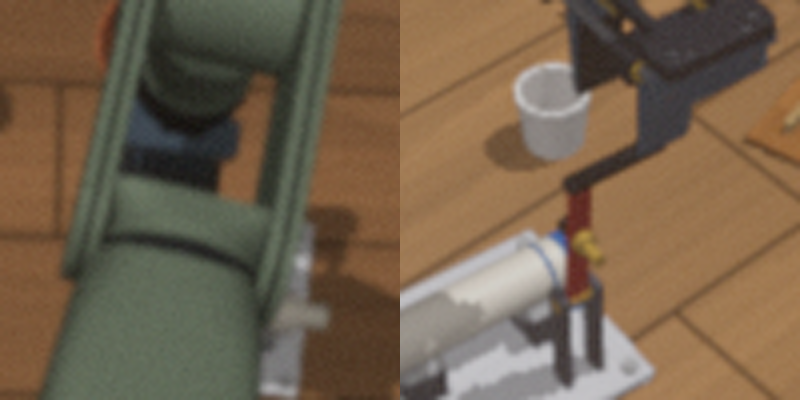

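Emit:
carry_out(
  plan=[
    [[-0.3,0.2,-0.6,0],[0,0,-1.0,0],[0,0,-1.0,0],[0,0,0,0],[0,0,0,0]],
  ],
)

```text
t: 16.45
eef_pos: [0.5924, -0.118, 0.2288]
tool_rot: [1.286, 1.159, -1.288]
force: [-0.6, -0.4, -0.7]
gripper_width: 0.0581
```

Emit:
carry_out(
  plan=[
    [[0,0,-1.0,0],[0,0,-1.0,0],[0,0,-1.0,0],[0,0,-0.6,0],[0,0,0,0],[0,0,0,0]],
  ],
)

```text
t: 16.95
eef_pos: [0.5929, -0.118, 0.1933]
tool_rot: [1.286, 1.158, -1.287]
force: [-0.8, -0.2, -0.8]
gripper_width: 0.0584
```

Run:
```python
from h import *
s=st()
im=cams.read_camera('scene')
k=7
cv2.imwrite('pics/z10.png',cv2.resize(im[185:270,220:305],None,fx=k,fy=k,interpolation=cv2.INTER_CUBIC))
```

```text
t 16.95 pos [ 0.5929 -0.118   0.1933] F [-0.8 -0.2 -0.8] w 0.0584 yawy -6.03 x [-0.001  0.    -1.   ] q [-0.22  0.38  1.53  0.    1.24 -0.11]
```

View pics/z10.png

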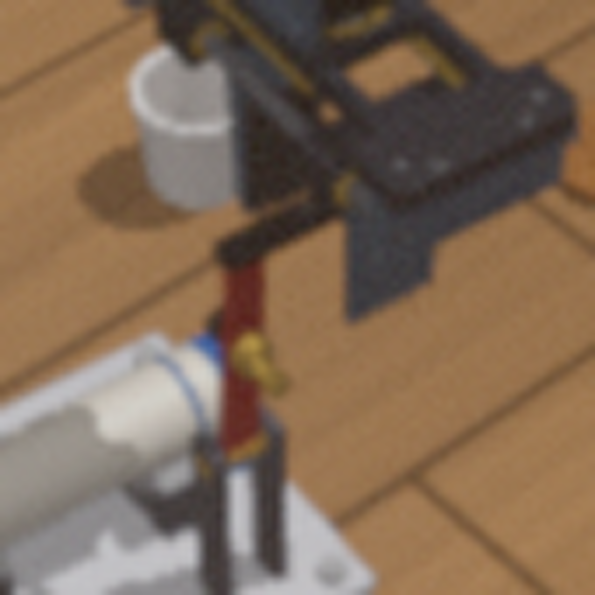

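Emit:
carry_out(
  plan=[
    [[0,0,0,0],[0,0,0,0],[0,0,0,0],[0,0,0,0],[0,0,0,0],[0,0,0,0],[0,0,0,0],[0,0,0,0]],
  ],
  jaw=1,
  force=20,
)

```text
t: 17.67
eef_pos: [0.5916, -0.1179, 0.194]
tool_rot: [1.285, 1.16, -1.289]
force: [-5.4, 0.5, 3.0]
gripper_width: 0.0123
```

Emit:
carry_out(
  plan=[
    [[0,0,0,0],[0,0,0,0],[0,0,0,0],[0,0,0,0]],
  ],
)

```text
t: 18.0
eef_pos: [0.5917, -0.1179, 0.1939]
tool_rot: [1.285, 1.16, -1.289]
force: [-4.7, 1.2, 2.9]
gripper_width: 0.0124
```

```bash
cat > arc.py <<'E'
import numpy as np,sys
t0,t1,n=map(float,sys.argv[1:4]);n=int(n)
th=np.linspace(t0,t1,n+1);cx=-.12*np.cos(th);z=.12*np.sin(th)
d=np.c_[np.diff(cx)*.9945,-np.diff(cx)*.1045,np.diff(z)]*100
# rounding with error carry
P=np.round(np.cumsum(d,0),2);R=np.diff(np.r_[[[0,0,0]],P],axis=0).round(2)
print([list(map(float,r))+[0] for r in R])
E
python3 arc.py 1.65 0.30 15
```

```text
[[-1.07, 0.11, 0.04, 0], [-1.08, 0.12, -0.06, 0], [-1.06, 0.11, -0.16, 0], [-1.04, 0.11, -0.25, 0], [-1.02, 0.1, -0.35, 0], [-0.98, 0.11, -0.43, 0], [-0.94, 0.1, -0.53, 0], [-0.89, 0.09, -0.6, 0], [-0.83, 0.09, -0.69, 0], [-0.77, 0.08, -0.75, 0], [-0.69, 0.07, -0.82, 0], [-0.62, 0.06, -0.89, 0], [-0.54, 0.06, -0.93, 0], [-0.45, 0.05, -0.98, 0], [-0.37, 0.04, -1.02, 0]]
```

Emit:
carry_out(
  plan=[
    [[-1.05,0.11,0.04,0],[-1.1,0.12,-0.06,0],[-1.05,0.11,-0.16,0],[-1.05,0.11,-0.25,0]],
  ],
)

```text
t: 18.33
eef_pos: [0.555, -0.1138, 0.1921]
tool_rot: [1.293, 1.147, -1.276]
force: [5.7, 0.5, 5.5]
gripper_width: 0.0124
```

Emit:
carry_out(
  plan=[
    [[-1.0,0.1,-0.35,0],[-1.0,0.11,-0.43,0],[-0.95,0.1,-0.53,0],[-0.9,0.09,-0.6,0],[0,0,0,0]],
  ],
)

```text
t: 18.75
eef_pos: [0.5129, -0.1092, 0.1714]
tool_rot: [1.29, 1.154, -1.282]
force: [1.5, 1.6, 1.1]
gripper_width: 0.0125
```

Run:
```python
from h import *
s=st()
im=cams.read_camera('scene')
k=7
cv2.imwrite('pics/z11.png',cv2.resize(im[185:270,205:290],None,fx=k,fy=k,interpolation=cv2.INTER_CUBIC))
```

```text
t 18.75 pos [ 0.5129 -0.1092  0.1714] F [1.5 1.6 1.1] w 0.0125 yawy -6.06 x [ 0.006  0.    -1.   ] q [-0.23  0.27  1.75  0.    1.12 -0.13]
```

View pics/z11.png

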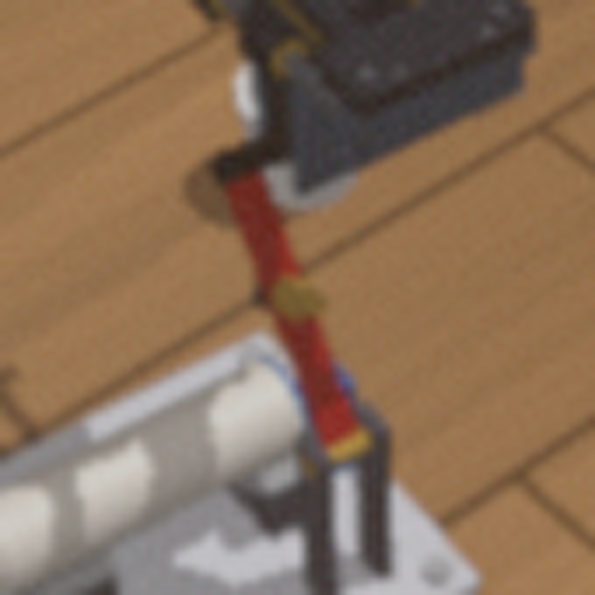

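Emit:
carry_out(
  plan=[
    [[-0.85,0.09,-0.7,0],[-0.8,0.08,-0.75,0],[-0.7,0.07,-0.8,0],[-0.6,0.06,-0.9,0],[-0.3,0.03,-0.5,0],[0,0,0,0],[0,0,0,0]],
  ],
)

```text
t: 19.38
eef_pos: [0.4797, -0.1056, 0.1337]
tool_rot: [1.287, 1.159, -1.286]
force: [1.7, 4.0, -1.8]
gripper_width: 0.0126
```

Run:
```python
from h import *
s=st()
im=cams.read_camera('scene')
k=7
cv2.imwrite('pics/z12.png',cv2.resize(im[185:270,205:290],None,fx=k,fy=k,interpolation=cv2.INTER_CUBIC))
```

```text
t 19.38 pos [ 0.4797 -0.1056  0.1337] F [ 1.7  4.  -1.8] w 0.0126 yawy -6.06 x [-0.001  0.002 -1.   ] q [-0.24  0.26  1.87  0.    1.01 -0.14]
```

View pics/z12.png

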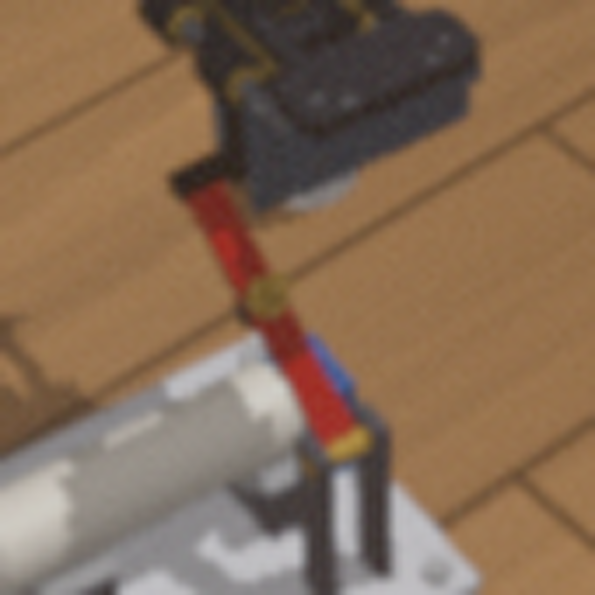

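```bash
python3 arc.py 0.525 0.25 4; python3 arc.py 0.25 -0.2 18
```

```text
[[-0.39, 0.04, -0.73, 0], [-0.33, 0.04, -0.75, 0], [-0.29, 0.03, -0.77, 0], [-0.23, 0.02, -0.8, 0]]
[[-0.07, 0.01, -0.29, 0], [-0.06, 0.0, -0.29, 0], [-0.06, 0.01, -0.3, 0], [-0.05, 0.0, -0.3, 0], [-0.04, 0.01, -0.29, 0], [-0.03, 0.0, -0.3, 0], [-0.03, 0.01, -0.3, 0], [-0.02, 0.0, -0.3, 0], [-0.01, 0.0, -0.3, 0], [0.0, 0.0, -0.3, 0], [0.0, 0.0, -0.3, 0], [0.01, 0.0, -0.3, 0], [0.02, 0.0, -0.3, 0], [0.03, -0.01, -0.3, 0], [0.03, 0.0, -0.29, 0], [0.04, -0.01, -0.3, 0], [0.05, 0.0, -0.3, 0], [0.06, -0.01, -0.29, 0]]
```

Emit:
carry_out(
  plan=[
    [[-0.4,0.04,-0.75,0],[-0.33,0.04,-0.75,0],[-0.3,0.03,-0.75,0],[-0.2,0.02,-0.5,0],[0,0,0,0],[0,0,0,0]],
  ],
)

```text
t: 19.93
eef_pos: [0.4677, -0.1043, 0.1063]
tool_rot: [1.288, 1.158, -1.286]
force: [2.1, 5.1, -2.2]
gripper_width: 0.0125
```

Emit:
carry_out(
  plan=[
    [[-0.07,0,-0.2,0],[-0.06,0,-0.2,0],[0,0,0,0],[0,0,0,0]],
  ],
)

```text
t: 20.27
eef_pos: [0.4667, -0.1042, 0.103]
tool_rot: [1.288, 1.158, -1.285]
force: [1.5, 6.7, 1.8]
gripper_width: 0.0124
```

Emit:
carry_out(
  plan=[
    [[-0.04,0.1,-0.2,0],[0,0,0,0]],
  ],
)

```text
t: 20.43
eef_pos: [0.4663, -0.1041, 0.1011]
tool_rot: [1.286, 1.157, -1.286]
force: [0.1, 3.5, 3.0]
gripper_width: 0.0122
```

Emit:
carry_out(
  plan=[
    [[-0.04,0.05,-0.2,0],[0,0,0,0]],
  ],
)

```text
t: 20.6
eef_pos: [0.4657, -0.104, 0.099]
tool_rot: [1.286, 1.156, -1.286]
force: [1.0, 0.9, 3.6]
gripper_width: 0.0125
```

Emit:
carry_out(
  plan=[
    [[-0.03,0,-0.2,0],[0,0,0,0]],
  ],
)

```text
t: 20.77
eef_pos: [0.4652, -0.104, 0.0968]
tool_rot: [1.286, 1.157, -1.286]
force: [0.8, 0.4, 3.6]
gripper_width: 0.0124
```

Emit:
carry_out(
  plan=[
    [[-0.03,0,-0.2,0],[0,0,0,0],[-0.03,0,-0.1,0],[0,0,0,0]],
  ],
)

```text
t: 21.1
eef_pos: [0.4646, -0.1039, 0.0938]
tool_rot: [1.286, 1.157, -1.286]
force: [0.3, -0.3, 4.3]
gripper_width: 0.0124
```

Emit:
carry_out(
  plan=[
    [[-0.01,0,-0.1,0],[-0.01,0,-0.1,0],[0,0,0,0]],
  ],
)

```text
t: 21.35
eef_pos: [0.4642, -0.1038, 0.0917]
tool_rot: [1.286, 1.157, -1.286]
force: [-0.4, -0.8, 4.6]
gripper_width: 0.0125
```

Emit:
carry_out(
  plan=[
    [[-0.01,0,-0.1,0],[-0.01,0,-0.1,0],[0,0,0,0]],
  ],
)

```text
t: 21.6
eef_pos: [0.4638, -0.1037, 0.0896]
tool_rot: [1.286, 1.158, -1.287]
force: [0.0, -0.1, 3.2]
gripper_width: 0.0122
```

Emit:
carry_out(
  plan=[
    [[-0.01,0,-0.1,0],[-0.01,0,-0.1,0],[0,0,0,0]],
  ],
)

```text
t: 21.85
eef_pos: [0.4634, -0.1037, 0.0875]
tool_rot: [1.285, 1.158, -1.287]
force: [0.4, -0.6, 3.9]
gripper_width: 0.0124
```

Emit:
carry_out(
  plan=[
    [[-0.01,0,-0.1,0],[-0.01,0,-0.1,0],[0,0,0,0]],
  ],
)

```text
t: 22.1
eef_pos: [0.4631, -0.1036, 0.0855]
tool_rot: [1.285, 1.158, -1.287]
force: [-1.2, -1.1, 3.6]
gripper_width: 0.0121
```

Emit:
carry_out(
  plan=[
    [[0,0,-0.1,0],[-0.01,0,-0.1,0],[0,0,0,0]],
  ],
)

```text
t: 22.35
eef_pos: [0.4628, -0.1036, 0.0834]
tool_rot: [1.285, 1.158, -1.287]
force: [-1.2, -0.5, 4.4]
gripper_width: 0.0124
```

Emit:
carry_out(
  plan=[
    [[0,0,-0.1,0],[0,0,-0.1,0],[0,0,0,0]],
  ],
)

```text
t: 22.6
eef_pos: [0.4626, -0.1036, 0.0813]
tool_rot: [1.285, 1.159, -1.288]
force: [-1.7, -2.1, 4.0]
gripper_width: 0.012
```

Emit:
carry_out(
  plan=[
    [[0,0,-0.1,0],[0,0,-0.1,0],[0,0,0,0]],
  ],
)

```text
t: 22.85
eef_pos: [0.4624, -0.1036, 0.0792]
tool_rot: [1.285, 1.159, -1.288]
force: [-2.3, -1.5, 3.4]
gripper_width: 0.0126
```

Emit:
carry_out(
  plan=[
    [[0,0,-0.1,0],[0,0,-0.1,0],[0,0,0,0]],
  ],
)

```text
t: 23.1
eef_pos: [0.4622, -0.1035, 0.0772]
tool_rot: [1.285, 1.159, -1.288]
force: [-3.2, -1.8, 4.7]
gripper_width: 0.0129
```

Emit:
carry_out(
  plan=[
    [[-0.02,0,-0.1,0],[-0.02,0,-0.1,0],[0,0,0,0]],
  ],
)

```text
t: 23.35
eef_pos: [0.4621, -0.1035, 0.0753]
tool_rot: [1.285, 1.159, -1.288]
force: [-2.8, -0.9, 4.7]
gripper_width: 0.0127
```

Emit:
carry_out(
  plan=[
    [[-0.02,0,-0.1,0],[0,0,-0.1,0],[0,0,0,0]],
  ],
)

```text
t: 23.6
eef_pos: [0.462, -0.1035, 0.0733]
tool_rot: [1.285, 1.159, -1.288]
force: [-3.8, -1.1, 3.1]
gripper_width: 0.0124
```

Emit:
carry_out(
  plan=[
    [[-0.02,0,-0.1,0],[0,0,-0.1,0],[0,0,0,0]],
  ],
)

```text
t: 23.85
eef_pos: [0.462, -0.1035, 0.0713]
tool_rot: [1.286, 1.159, -1.287]
force: [-3.5, -1.2, 2.9]
gripper_width: 0.0129
```

Emit:
carry_out(
  plan=[
    [[-0.02,0,-0.1,0],[0,0,-0.1,0],[0,0,0,0]],
  ],
)

```text
t: 24.1
eef_pos: [0.4619, -0.1035, 0.0693]
tool_rot: [1.286, 1.158, -1.287]
force: [-4.1, -2.3, 3.8]
gripper_width: 0.0123
```

Emit:
carry_out(
  plan=[
    [[0,0,-0.1,0],[0,0,-0.1,0],[0,0,0,0]],
  ],
)

```text
t: 24.35
eef_pos: [0.4619, -0.1035, 0.0673]
tool_rot: [1.286, 1.158, -1.287]
force: [-4.5, -2.0, 2.5]
gripper_width: 0.0128
```

Emit:
carry_out(
  plan=[
    [[0,0,-0.1,0],[0,0,-0.1,0],[0,0,0,0]],
  ],
)

```text
t: 24.6
eef_pos: [0.4619, -0.1035, 0.0653]
tool_rot: [1.286, 1.158, -1.287]
force: [-5.1, -2.6, 2.7]
gripper_width: 0.0126
```

Run:
```python
from h import *
s=st()
im=cams.read_camera('scene')
k=7
cv2.imwrite('pics/z13.png',cv2.resize(im[195:280,190:275],None,fx=k,fy=k,interpolation=cv2.INTER_CUBIC))
```

```text
t 24.6 pos [ 0.4619 -0.1035  0.0653] F [-5.1 -2.6  2.7] w 0.0126 yawy -6.02 x [-0.001  0.    -1.   ] q [-0.24  0.32  2.   -0.    0.83 -0.14]
```

View pics/z13.png

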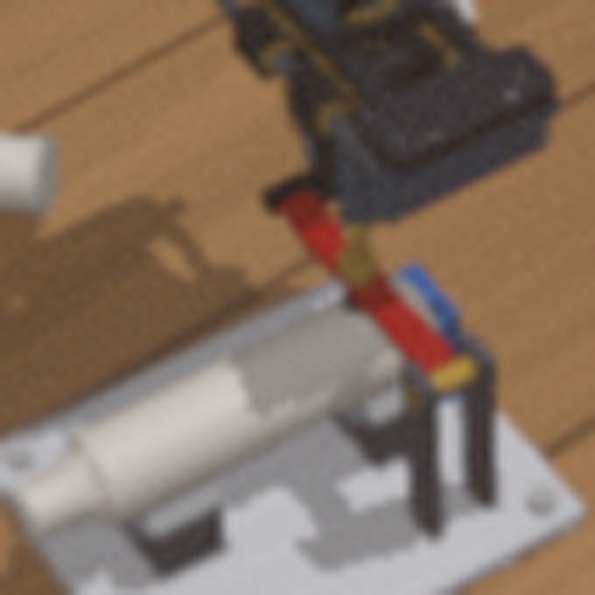

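Emit:
carry_out(
  plan=[
    [[-0.1,0,-0.05,0],[0,0,-0.1,0],[0,0,0,0]],
  ],
)

```text
t: 24.9
eef_pos: [0.462, -0.1035, 0.0642]
tool_rot: [1.287, 1.156, -1.285]
force: [-2.9, -2.0, 3.5]
gripper_width: 0.0124
```

Emit:
carry_out(
  plan=[
    [[0,0,-0.1,0],[0,0,-0.05,0],[0,0,0,0]],
  ],
)

```text
t: 25.15
eef_pos: [0.462, -0.1035, 0.0627]
tool_rot: [1.287, 1.157, -1.286]
force: [-1.6, -1.7, 3.2]
gripper_width: 0.0123
```

Emit:
carry_out(
  plan=[
    [[0,0,-0.1,0],[0,0,-0.05,0],[0,0,0,0]],
  ],
)

```text
t: 25.4
eef_pos: [0.462, -0.1035, 0.0612]
tool_rot: [1.287, 1.156, -1.285]
force: [-1.5, -1.9, 3.6]
gripper_width: 0.0129
```

Emit:
carry_out(
  plan=[
    [[0,0,-0.1,0],[0,0,-0.05,0],[0,0,0,0]],
  ],
)

```text
t: 25.65
eef_pos: [0.4621, -0.1035, 0.0597]
tool_rot: [1.287, 1.156, -1.285]
force: [-0.1, -1.1, 4.3]
gripper_width: 0.0124
```

Emit:
carry_out(
  plan=[
    [[0,0,-0.1,0],[0,0,0,0],[0,0,0,0]],
  ],
)

```text
t: 25.9
eef_pos: [0.4622, -0.1035, 0.0587]
tool_rot: [1.287, 1.156, -1.285]
force: [-0.1, -0.8, 3.4]
gripper_width: 0.0127
```

Emit:
carry_out(
  plan=[
    [[0.01,0,-0.1,0],[0,0,0,0],[0,0,0,0]],
  ],
)

```text
t: 26.15
eef_pos: [0.4622, -0.1036, 0.0577]
tool_rot: [1.287, 1.156, -1.285]
force: [-0.4, -0.5, 3.7]
gripper_width: 0.0127
```

Emit:
carry_out(
  plan=[
    [[0.01,0,-0.1,0],[0,0,0,0],[0,0,0,0]],
  ],
)

```text
t: 26.4
eef_pos: [0.4623, -0.1036, 0.0567]
tool_rot: [1.287, 1.156, -1.285]
force: [1.3, -1.2, 3.0]
gripper_width: 0.0125
```

Run:
```python
from h import *
s=st()
im=cams.read_camera('scene');t=cams.read_camera('top')
cv2.imwrite('pics/s14.png',im)
k=8
cv2.imwrite('pics/z14.png',np.hstack([cv2.resize(im[205:270,215:265],None,fx=k,fy=k,interpolation=cv2.INTER_CUBIC),cv2.resize(t[175:240,295:345],None,fx=k,fy=k,interpolation=cv2.INTER_CUBIC)]))
# predicted bar end (cradle y .042) for angles
from ov import cw
for th in(.1,0,-.1,-.15,-.2):
    P=cw([(.065-.12*np.cos(th),.042,.092+.12*np.sin(th)),(.065,.05,.092)],[.508,-.196,np.radians(-6)])
    print(th,((proj('scene',P)-[215,205]+.5)*8).round(0).tolist())
```

```text
t 26.4 pos [ 0.4623 -0.1036  0.0567] F [ 1.3 -1.2  3. ] w 0.0125 yawy -6.04 x [ 0.001 -0.    -1.   ] q [-0.24  0.33  2.01  0.    0.8  -0.14]
bar end [ 0.5949 -0.093   0.2089] gap 0.0006
 cradle 0.0733 0.1111 0.2089
bar end [ 0.5882 -0.1625  0.2164] gap 0.001
 cradle 0.0739 0.0412 0.2164
0.1 [[105.0, 128.0], [312.0, 354.0]]
0 [[106.0, 151.0], [312.0, 354.0]]
-0.1 [[109.0, 175.0], [312.0, 354.0]]
-0.15 [[111.0, 188.0], [312.0, 354.0]]
-0.2 [[113.0, 201.0], [312.0, 354.0]]
```

View pics/z14.png

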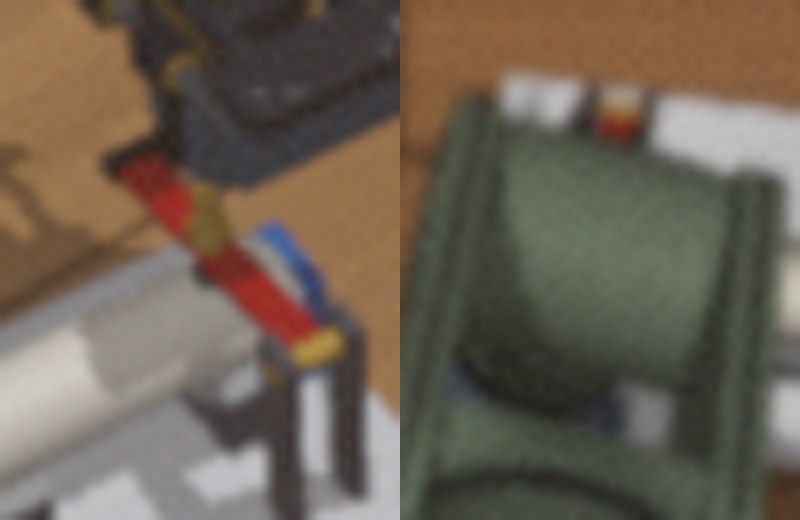

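Emit:
carry_out(
  plan=[
    [[0.01,0,-0.1,0],[0,0,-0.05,0],[0,0,0,0]],
  ],
)

```text
t: 26.75
eef_pos: [0.4624, -0.1036, 0.0553]
tool_rot: [1.287, 1.156, -1.285]
force: [1.6, -0.5, 4.2]
gripper_width: 0.0124
```

Emit:
carry_out(
  plan=[
    [[0.01,0,-0.1,0],[0,0,-0.05,0],[0,0,0,0]],
  ],
)

```text
t: 27.0
eef_pos: [0.4625, -0.1036, 0.0538]
tool_rot: [1.287, 1.156, -1.285]
force: [1.8, -1.7, 4.3]
gripper_width: 0.0125
```

Emit:
carry_out(
  plan=[
    [[0.01,0,-0.1,0],[0,0,-0.05,0],[0,0,0,0]],
  ],
)

```text
t: 27.25
eef_pos: [0.4627, -0.1036, 0.0523]
tool_rot: [1.287, 1.156, -1.285]
force: [1.4, -1.9, 4.5]
gripper_width: 0.0124
```

Emit:
carry_out(
  plan=[
    [[0.01,0,-0.1,0],[0,0,-0.05,0],[0,0,0,0]],
  ],
)

```text
t: 27.5
eef_pos: [0.4628, -0.1036, 0.0512]
tool_rot: [1.287, 1.156, -1.285]
force: [2.4, -1.9, 8.5]
gripper_width: 0.0124
```

Run:
```python
from h import *
s=st()
im=cams.read_camera('scene')
cv2.imwrite('pics/s15.png',im)
k=8;o=cv2.imread('pics/s14.png')
cv2.imwrite('pics/z15.png',np.hstack([cv2.resize(i[205:270,215:265],None,fx=k,fy=k,interpolation=cv2.INTER_CUBIC) for i in(o,im)]))
```

```text
t 27.5 pos [ 0.4628 -0.1036  0.0512] F [ 2.4 -1.9  8.5] w 0.0124 yawy -6.04 x [ 0.002 -0.    -1.   ] q [-0.24  0.34  2.02  0.    0.79 -0.14]
```

View pics/z15.png

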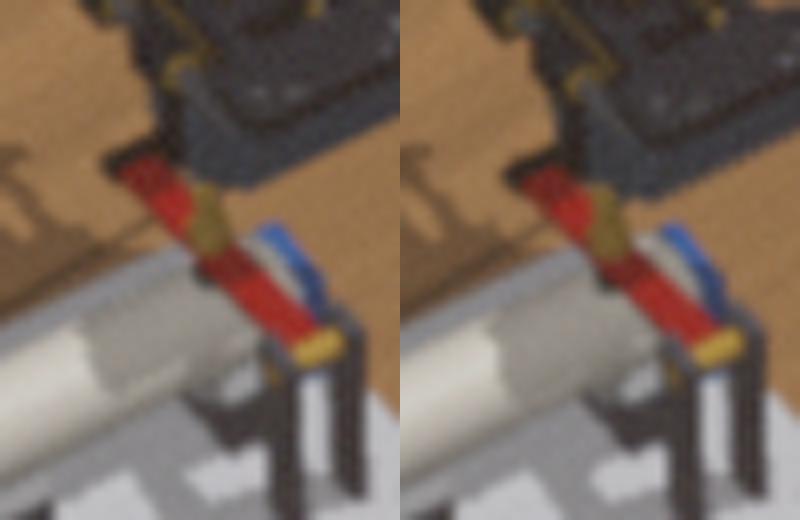

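Emit:
carry_out(
  plan=[
    [[0,0,-0.04,0],[0,0,0,0],[0,0,0,0]],
  ],
)

```text
t: 27.8
eef_pos: [0.4628, -0.1036, 0.051]
tool_rot: [1.287, 1.156, -1.285]
force: [0.5, -1.1, 9.0]
gripper_width: 0.0127
```

Emit:
carry_out(
  plan=[
    [[0,0,-0.06,0],[0,0,0,0],[0,0,0,0]],
  ],
)

```text
t: 28.05
eef_pos: [0.4629, -0.1036, 0.0505]
tool_rot: [1.287, 1.156, -1.285]
force: [0.7, 0.0, 10.4]
gripper_width: 0.0126
```

Emit:
carry_out(
  plan=[
    [[0,0,-0.05,0],[0,0,0,0],[0,0,0,0]],
  ],
)

```text
t: 28.3
eef_pos: [0.4629, -0.1036, 0.0502]
tool_rot: [1.287, 1.156, -1.285]
force: [1.8, -1.0, 12.0]
gripper_width: 0.0123
```

Emit:
carry_out(
  plan=[
    [[0,0,0.05,0],[0,0,0,0],[0,0,0,0]],
  ],
)

```text
t: 28.55
eef_pos: [0.4629, -0.1036, 0.0502]
tool_rot: [1.287, 1.156, -1.285]
force: [1.0, -1.3, 7.7]
gripper_width: 0.0125
```

Emit:
carry_out(
  plan=[
    [[0,0,0.05,0],[0,0,0,0],[0,0,0,0]],
  ],
)

```text
t: 28.8
eef_pos: [0.4629, -0.1036, 0.0504]
tool_rot: [1.287, 1.156, -1.285]
force: [2.8, -1.3, 5.9]
gripper_width: 0.0126
```

Emit:
carry_out(
  plan=[
    [[0,0,0,0],[0,0,0,0],[0,0,0,0],[0,0,0,0]],
  ],
  jaw=0.7,
)

```text
t: 29.13
eef_pos: [0.4608, -0.1031, 0.0493]
tool_rot: [1.285, 1.16, -1.288]
force: [-0.3, 0.6, 0.7]
gripper_width: 0.0275
```

Emit:
carry_out(
  plan=[
    [[0.2,0,0.3,0],[0,0,0.6,0],[0,0,1.0,0],[0,0,1.0,0],[0,0,0,0]],
  ],
)

```text
t: 29.55
eef_pos: [0.4654, -0.1038, 0.081]
tool_rot: [1.288, 1.154, -1.284]
force: [0.2, -0.0, 0.3]
gripper_width: 0.0276
```

Emit:
carry_out(
  plan=[
    [[0,0,1.0,0],[0,0,1.0,0],[0,0,1.5,0],[0,0,2.0,0],[0,0,2.5,0],[0,0,2.5,0],[0,0,2.0,0],[0,0,0,0]],
  ],
)

```text
t: 30.22
eef_pos: [0.4664, -0.104, 0.208]
tool_rot: [1.289, 1.15, -1.281]
force: [1.1, 0.5, 0.6]
gripper_width: 0.0275
```

Emit:
carry_out(
  plan=[
    [[-1.5,2.0,0,0],[-2.0,3.0,0,0],[-2.0,3.5,0,0],[-2.0,3.5,0,0],[-1.5,3.5,0,0],[0,3.0,0,0],[0,2.0,0,0],[0,0,0,0]],
  ],
)

```text
t: 30.88
eef_pos: [0.3733, 0.1042, 0.2033]
tool_rot: [1.284, 1.161, -1.283]
force: [-0.6, 0.2, 0.9]
gripper_width: 0.0275
```

Run:
```python
from h import *
s=st()
im=cams.read_camera('scene');t=cams.read_camera('top')
cv2.imwrite('pics/s16.png',im);cv2.imwrite('pics/t16.png',t)
k=5
cv2.imwrite('pics/z16.png',np.hstack([cv2.resize(im[200:290,185:265],None,fx=k,fy=k,interpolation=cv2.INTER_CUBIC),cv2.resize(t[160:250,290:370],None,fx=k,fy=k,interpolation=cv2.INTER_CUBIC)]))
```

```text
t 30.88 pos [0.3733 0.1042 0.2033] F [-0.6  0.2  0.9] w 0.0275 yawy -5.79 x [-0.001  0.001 -1.   ] q [0.24 0.03 1.96 0.   1.15 0.34]
```

View pics/z16.png

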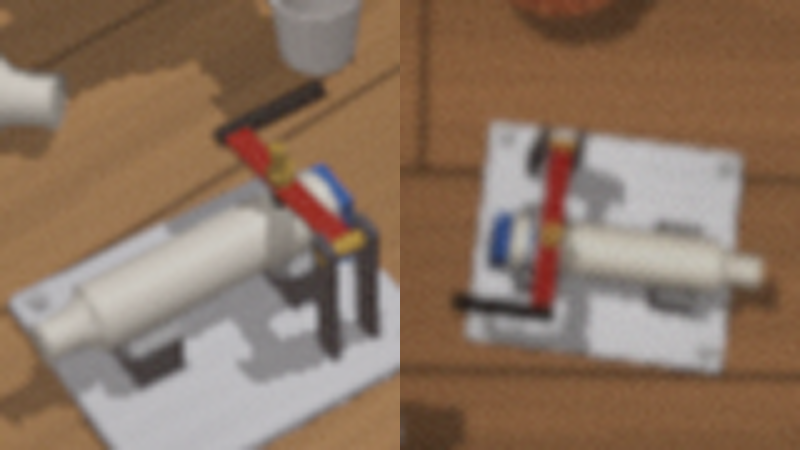

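View pics/t16.png

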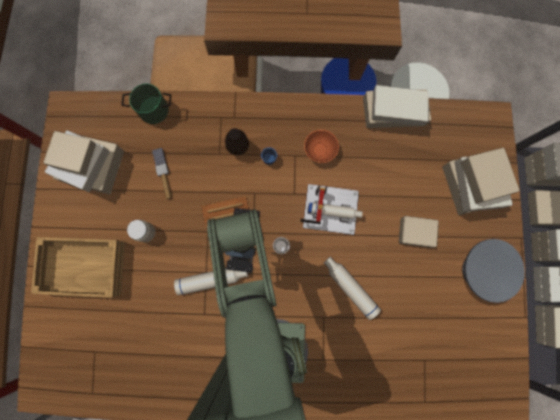

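Run:
```python
from h import *
k=12
f=lambda i:cv2.resize(i[195:235,303:335],None,fx=k,fy=k,interpolation=cv2.INTER_CUBIC)
cv2.imwrite('pics/z17.png',np.hstack([f(cv2.imread('pics/t8.png')),f(cv2.imread('pics/t16.png'))]))
```

```text
(no output)
```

View pics/z17.png

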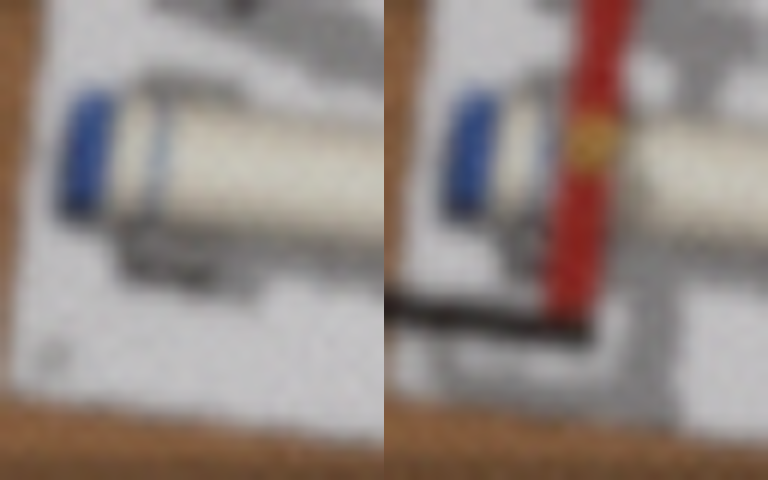

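```bash
python3 -c "
from workcell import robot
print(robot.finish_job())"
```

```text
the job is handed in; nothing more can be done
None
```

The bottle model is lying in the V with its foot against the blue stop, and the strap is clamped down on it. I handed the job in at about 31 s of the 72 s allowed; no verdict is reported.

- **Seating:** I took the model off the rack, lowered it into the V and corrected its sideways position by feel. I then slid it to the stop, where the sensed push reached about 7 N, and released it with the strap still open.
- **Clamping:** I swung the strap over by its handle. The pad met the model at about 0.11 rad past level, judged from the picture. I pressed until the handle read about 12 N, which I estimate as 14 N at the pad. I then eased off, let go and backed the arm clear.
- **Last checks:** The pictures after release show the strap staying down and the model unmoved. The foot is at the stop: the distance from ring to stop face matches 15 mm to about 1 mm. The other items on the bench look undisturbed, and the tool read about zero force, clear of everything.

**What disagreed:**
- The position of the V from the pictures was about 3 mm off across it; I corrected this by feel.
- The handle bar sat about 10 mm higher in the fingers than I had worked out, so the pad met later than the arm's height suggested.
- The pad force left after release could not be measured. It is inferred from the press and the hinge friction, which should hold up to 9 N.

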